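# Unhinge the organiser's lid with the spring-bar tool

### The job

Take the teal lid off the white organiser so that it can be washed: with the forked tool from the wooden block, push the brass shoulder of the lid's sprung hinge pin gently inward and, keeping it pressed, draw that end of the hinge forward clear of its lug. Hang the tool back upright in its slot, then slide the lid off its other hinge pin and lay it, right way up and flat, in the middle of the cork mat. Do not force the pin, the lugs or the lid, set the lid down softly, leave the drawer shut and the grinder, jar, cup and scoop where they are.

Things in the scene. Friction and masses are not known exactly. Their poses are not given: they have to be found in the camera images.
- organiser: White plastic organiser, fixed to the shelf, 190 deep (x) x 160 wide (y) x 105 mm high; origin under its middle, -x is its front (drawer), +y its left. On its flat rear deck (top at 105 mm) stand two grey hinge lugs, each 14 (x) x 8 (y) x 22 mm high, inner faces 100 mm apart. The hinge axis runs along y, 70 mm behind the middle, 119 mm above the shelf.
- lug_face (a point): Point on the hinge axis at the inner face of the left (+y) lug, organiser's axes; 70 mm behind, 50 mm left of and 119 mm above the organiser's origin, 14 mm above the deck. The lug has a 5.5 mm hole here along y; the right lug has the same, facing it 100 mm away. Over 25 N of force on the lugs breaks them. A pin end is clear in front of its lug once it is 9 mm or more forward (-x) of the axis.
- lid_grip (a point): Teal plastic lid (about 130 g): centre of its upright grip, 34 (lid x) x 14 (y) x 25 mm high, which stands in the middle of the flat plate, 146 (x) x 160 (y) x 4 mm. This point is 16 mm above the plate's underside. The closed lid lies on the organiser's rim (underside at 105 mm), axes as the organiser's, with up to 1.2 mm of unknown sideways offset either way.
- plain_pin (a point): Right (-y) end of the lid's steel hinge bar, on its axis, 93 mm behind the grip (lid x) and 14 mm above the underside. From here a plain pin 4 mm thick and 6 mm long sits in the right lug's hole. Pushed to the right the lid slides, at most 2.7 mm, until this end stops on the lug; the pin leaves the hole when the lid is slid 6 mm or more to its own +y.
- bar_end (a point): Left (+y) end of the lid's steel hinge barrel (8 mm thick), on its axis, lid's axes; moves with the lid. From it comes the 4 mm sprung pin, its tip in the left lug's hole. On it a brass shoulder, a disc 13 mm across, 2 mm thick, its outer face 8.1 to 16.1 mm from here (differs each time). 6.2 to 16.6 mm of bare tip show between it and the left lug: the fork goes over it from above, near the lug.
- bar_mid (a point): On the lid's hinge axis, midway along the bar's knuckles (35 mm right (-y) of bar_end). The sprung left pin goes in 5.5 mm (lid -y) to a hard stop. Its spring takes 2 N at first, 1 N more per mm, 7.5 N at the stop. Pushed in, it first slides the lid right on to the right lug; then the tip leaves the left lug's hole at about 4.1 mm (6.1 N), with 1.4 mm left to the stop. Over 14 N damages it.
- tool_grip (a point): Forked tool (70 g) hanging fork down in the block: centre of its orange handle, 14 x 14 x 68 mm high. Below the handle a black guard 30 (tool x) x 20 (y) x 4 mm, its underside 38 mm below this point, resting on the block's top. Tool x lies along the block's x within 0.08 rad; up to 2 mm off the slot's centre.
- fork (a point): Tine ends of the tool, midway between the tines, 78 mm below tool_grip and 40 mm below the guard. Steel blade 16 (tool x) x 3 (y) mm, its lower 10 mm forked: two tines 4.5 mm wide with a 7 mm gap between them along the tool's x, open downward.
- slot (a point): Wooden tool block, fixed, 90 (x) x 70 (y) x 60 mm high. This point is the centre of the mouth of its slot, on its top, 60 mm above the shelf: slot 22 mm along the block's x, 9 mm along its y, 52 mm deep.
- mat_top (a point): Centre of the top of the fixed cork mat, 210 (x) x 210 (y) x 5 mm.
- drawer (a joint): Small drawer at the front of the organiser, 0 = shut, grows in m as it is pulled out. Leave it shut.
- grinder: Stainless coffee grinder, upright cylinder 80 mm across, 192 mm high; origin under its centre. Leave it.
- jar: Amber glass jar with a wooden lid, 84 mm across, 125 mm high; origin under its centre. Leave it.
- cup: Blue ceramic mug, 80 mm across, 85 mm high; origin under its centre. Leave it.
- scoop: Small steel coffee scoop lying on the shelf, 150 mm long, its bowl 46 mm across at its +x end, 20 mm high; origin near its middle. Leave it.
Things that resemble listed ones, but are neither listed nor needed, are in the scene too. Of the things like the part that bears tool_grip, leave any that is pink; of the rest the larger one is meant.

How it is judged:
By the outcome, as a careful person would: the job done as asked, in the order asked, and still so for the second after the job is handed in, with the robot touching nothing.
It also fails if it takes over 67 s, if anything falls off the work surface, if the arm or the gripper's body presses on something with over 40 N, if the wrist force passes 120 N, or if a joint passes its speed limit or range.

### The arm

A 6-joint arm with a two-finger parallel gripper is mounted at the origin on the work surface. World frame = base frame: x ahead of the robot, y to its left, z up, the work surface at z = 0. Lengths are in m, angles in rad, forces in N, time in s.
With the tool pointing down it reaches from about 0.35 to 0.775 m from the base axis. Payload 7.3 kg.
Tool frame: the origin (TCP) lies between the finger pads; the fingertips stand 17 mm ahead of it and the grasp point (between the pads) lies 2 mm behind it; z points along the fingers, y is the direction in which the jaws open and shut (so a half turn about z gives the same grasp; the last joint's range is limited). The gripper opens to 92 mm and grips with 3 to 60 N. Pads are 19 mm wide; open, the fingers measure 130 mm over their backs; the gripper's body (75 mm by 190 mm) begins 47 mm behind the grasp point.
Start: joints at [-1.257, 0.342, 1.524, -0, 1.275, -0.146], TCP at [0.233, -0.47, 0.244] pointing down, gripper open.
Joint ranges: [-2.53, 2.53], [-0.77, 2.02], [0.04, 2.7], [-1, 4.14], [0.28, 2.66], [-3.11, 3.11]. Speed limits (rad/s): [2.57, 2.57, 3.14, 3.14, 3.14, 3.14].

### API

Orientations are given as [roll, pitch, yaw] about the fixed x, y, z axes, in that order (R = Rz(yaw) Ry(pitch) Rx(roll)).
In Python, from cell import sensors, vision, hand_in gives the robot as it stands.
- The arm moves only by the tool step_arm, never from a script. Its argument "series" is a list of rows, each a list of 5 numbers: the opening, from 0 (shut) to 1 (fully open), then the shift along the world's x, y, z each as a share of 25 mm, from -1 to 1, then the turn about the world's z as a share of 0.08 rad, from -1 to 1. A call has 1 to 12 rows; each row shifts and turns the commanded pose from where the row before left it; what a row does not reach is not made up. A row lasts 1/10 s, in which the tool goes at most 50 mm and 8.59 degrees, less where a joint would pass 70% of its speed; a pose out of reach is approached as far as the arm can. A call with a number of a shift or a turn outside -1 to 1 is refused whole. A call with a gripper value outside its range is refused whole. The fingers move at their own pace and stop on an object; "squeeze" is the grip in N (left out, the last holds). Time passes only in rows, so rows that do not move let the fingers close. It gives the time, the measured TCP pose, the force and the opening at its end, in the units of the state.
- sensors.observe(): the state, without advancing time (a new reading comes with each control period).
- vision.read_camera(name): name is "side" or "top" or "wrist"; returns a dict with "pixels" (400x640x3 uint8, blue, green, red), "range_z" (400x640 float32, m along the optical axis (not along the pixel's ray), 0 where there is no reading), "camera_matrix" (3x3 intrinsics, pixels), "k1" (the pictures are not rectified: a ray, as slopes to the right and down, at radius r is drawn at 1 + k1 r^2 times it, then the intrinsics apply), "pose" (4x4, takes a point from camera to world coordinates). Camera axes: x right, y down, z forward; pixel columns grow to the right and rows downward; lengths in m; the calibration is good to about 2 mm. A picture is of the moment at which its call begins.
- hand_in(): hands the job in, once; it reports no verdict.
The state is a dict: "time": time; "qpos": joint angles; "qvel": joint speeds; "joint_efforts": joint torques, N m; "tool_pos": TCP position; "tool_rot": TCP orientation; "contact_force": force on the tool from outside, world axes, zero at the start; "torque": the same for the moment, N m; "opening": finger opening in m.
Only numpy, scipy, OpenCV 4.12 (cv2) and the standard library are available. Lean on these libraries where they do the work, as an engineer would, in place of code of your own. Each camera call takes 0.05 s, during which the arm holds its last target.

## Working session

There is one attempt and no reset: what is moved stays moved. The work goes in short steps, Python scripts to look and compute and a tool call to move; the robot and the scene stay as the last step left them, time stands still between calls to the robot, and variables do not carry over. Pictures are saved under pics/ and viewed, and the job is handed in when it is done.

Besides the shell and the picture viewer there is one more tool, called after "Request:" in YAML: its name, and indented under it one key for each argument. step_arm: Moves the arm, as the interface text tells. Its arguments: {"type":"object","properties":{"series":{"type":"array","items":{"type":"array","items":{"type":"number","minimum":-1,"maximum":1}}},"squeeze":{"type":"number"}},"required":["series"]}

```bash
ls; mkdir -p pics
cat > h.py <<'E'
import numpy as np, cv2
from cell import sensors, vision
def cap(n,tag):
    d=vision.read_camera(n); np.savez(f'pics/{tag}.npz',**{k:d[k] for k in d}); cv2.imwrite(f'pics/{tag}.png',d['pixels']); return d
def load(tag): return dict(np.load(f'pics/{tag}.npz'))
def ray(d,u,v):
    K=d['camera_matrix'];k=float(d['k1']);xd=(u-K[0,2])/K[0,0];yd=(v-K[1,2])/K[1,1]
    x,y=xd,yd
    for _ in range(20):
        s=1+k*(x*x+y*y);x,y=xd/s,yd/s
    return np.array([x,y,1.])
def pt(d,u,v,z=None):
    "world point by depth, or at given height z"
    r=ray(d,u,v);T=d['pose']
    if z is None:
        w=d['range_z'][int(round(v)),int(round(u))]
        return T[:3,:3]@(r*w)+T[:3,3]
    g=T[:3,:3]@r; s=(z-T[2,3])/g[2]; return T[:3,3]+s*g
def proj(d,p):
    T=d['pose'];q=T[:3,:3].T@(np.array(p)-T[:3,3]);x,y=q[0]/q[2],q[1]/q[2];s=1+float(d['k1'])*(x*x+y*y);K=d['camera_matrix']
    return np.array([K[0,0]*x*s+K[0,2],K[1,1]*y*s+K[1,2]])
def crop(tag,u0,v0,u1,v1,f,out):
    im=cv2.imread(f'pics/{tag}.png')[v0:v1,u0:u1]; cv2.imwrite(f'pics/{out}.png',cv2.resize(im,None,fx=f,fy=f,interpolation=cv2.INTER_CUBIC))
E
python3 - <<'E'
from h import *
for n in ['side','top','wrist']:
    d=cap(n,n+'0');print(n,d['pose'].round(3).tolist(),d['camera_matrix'].tolist(),d['k1'])
print(sensors.observe())
E
```

```text
pics
side [[-0.837, -0.36, 0.412, 0.151], [-0.547, 0.566, -0.617, 0.679], [-0.011, -0.742, -0.67, 0.771], [0.0, 0.0, 0.0, 1.0]] [[436.1634535629109, 0.0, 327.84428471222753], [0.0, 436.1634535629109, 206.96187806613776], [0.0, 0.0, 1.0]] -0.029024419771338985
top [[-0.007, -0.991, 0.133, 0.439], [-1.0, 0.008, 0.008, 0.035], [-0.009, -0.133, -0.991, 1.18], [0.0, 0.0, 0.0, 1.0]] [[465.60880164655754, 0.0, 312.9987463503527], [0.0, 465.60880164655754, 193.94385910781048], [0.0, 0.0, 1.0]] -0.1408221895763429
wrist [[0.444, -0.862, -0.244, 0.298], [-0.896, -0.428, -0.12, -0.438], [-0.001, 0.272, -0.962, 0.385], [0.0, 0.0, 0.0, 1.0]] [[312.0739514323729, 0.0, 320.02138031199877], [0.0, 312.0739514323729, 196.00144034279683], [0.0, 0.0, 1.0]] -0.021863646791816193
{'time': 0.15, 'qpos': array([-1.25697838e+00,  3.42530843e-01,  1.52474220e+00,  2.79902839e-05,
        1.27540682e+00, -1.45977594e-01]), 'qvel': array([ 0.00103739, -0.00223535, -0.00204007,  0.0017    , -0.00060887,
        0.0002336 ]), 'joint_efforts': array([ 1.37563173e-03, -4.31468725e+01, -2.44354159e+01,  7.17958622e-02,
        5.38498792e-02, -8.86082512e-05]), 'tool_pos': array([ 0.23293244, -0.47020408,  0.24324047]), 'tool_rot': array([-3.14052089e+00, -1.84630567e-04,  4.59787276e-01]), 'contact_force': array([ 0.33129216, -0.38029338,  0.94872526]), 'torque': array([-0.02824845, -0.01228085, -0.01736705]), 'opening': 0.0919022377220527}
```

View pics/top0.png

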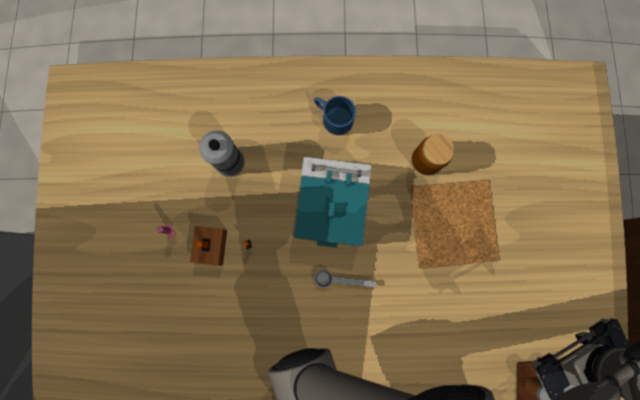

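View pics/side0.png

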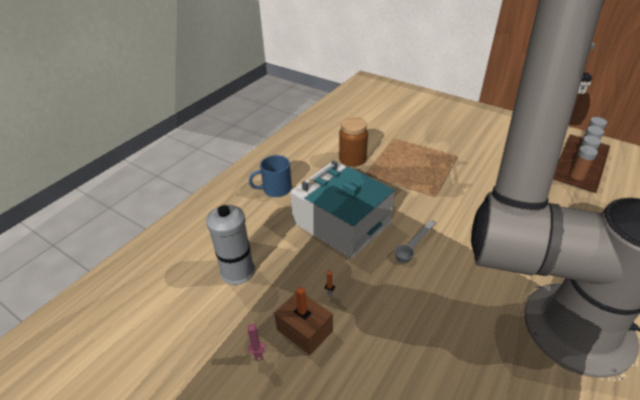

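View pics/wrist0.png

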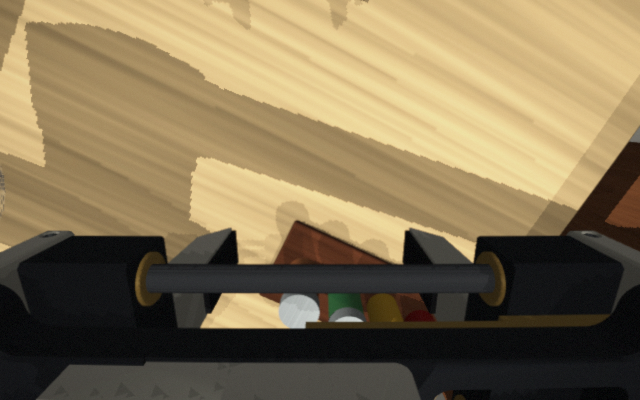

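Top view: tool candidates are the pink one (165,230), the orange one in the wooden block (205,245), and a small orange one standing alone (247,243). The one in the block, the larger orange, fits. I'll check it in a crop.

Run:
```python
from h import *
crop('top0',145,205,265,285,6.6,'c1'); crop('top0',285,145,385,255,5.4,'c2'); crop('side0',230,260,350,370,5.4,'c3');crop('side0',280,150,410,260,6,'c4')
d=load('top0')
for u,v in [(205,245),(195,230),(222,260),(247,243),(165,230)]: print(u,v,pt(d,u,v).round(3))
```

```text
205 245 [0.465 0.297 0.1  ]
195 230 [0.503 0.333 0.056]
222 260 [0.43  0.274 0.013]
247 243 [0.47  0.201 0.076]
165 230 [0.501 0.396 0.093]
```

View pics/c1.png

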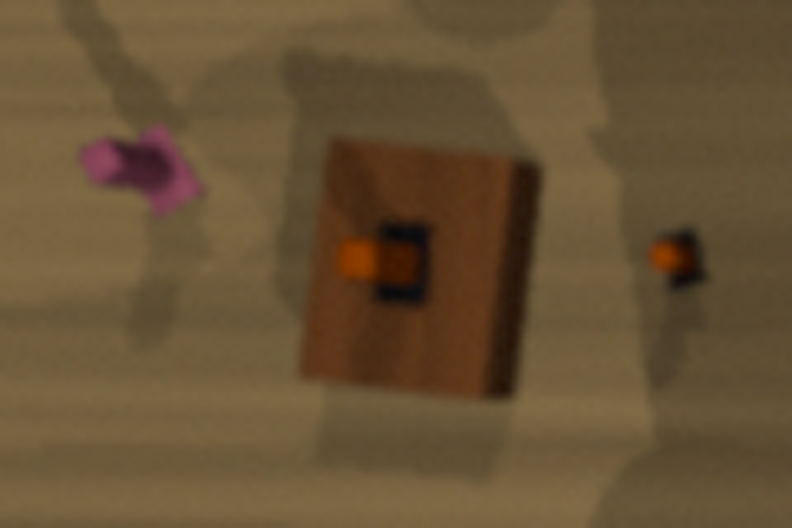

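View pics/c2.png

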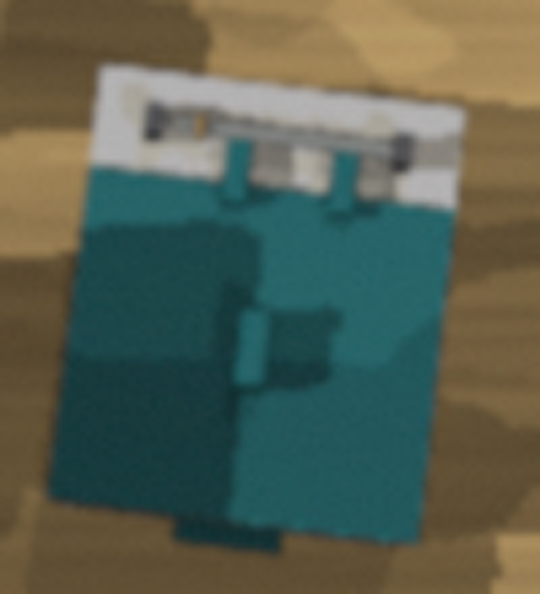

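View pics/c3.png

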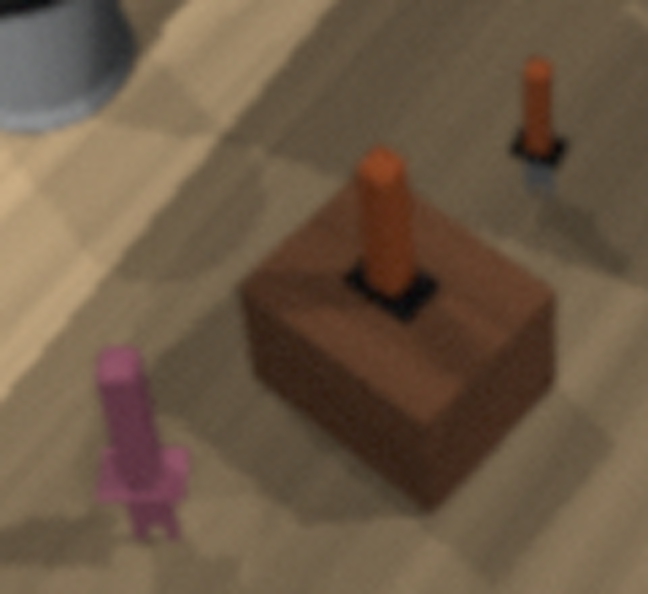

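View pics/c4.png

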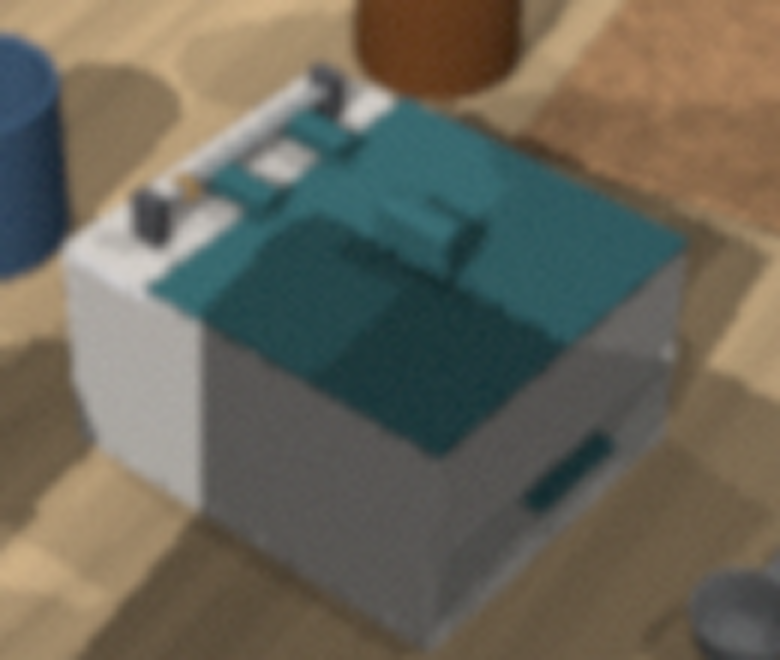

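The tool in the block (crop c1 (385,262)) has an orange handle and is larger than the lone one; the pink one is left. Next, the poses.

Run:
```python
from h import *
crop('top0',400,170,510,275,5.4,'c5')
d=load('top0')
def q(pts,f,o,z):
    P=np.array([pt(d,(u+.5)/f-.5+o[0],(v+.5)/f-.5+o[1],z) for u,v in pts]);return P
def rep(n,P): # TL,TR,BR,BL  (TL= +x,+y)
    print(n,P[:,:2].round(4).tolist(),'c',P.mean(0).round(4),'sizes',[round(float(np.linalg.norm(P[i]-P[(i+1)%4])),4) for i in range(4)])
    a=(P[0]+P[1]-P[2]-P[3]); b=P[0]+P[3]-P[1]-P[2]; print(' yaw',np.arctan2(a[1],a[0]),np.arctan2(-b[0],b[1]))
rep('block',q([(332,138),(513,158),(485,395),(300,378)],6.6,(145,205),.06))
rep('guard',q([(378,222),(432,226),(427,305),(372,300)],6.6,(145,205),.064))
rep('handle',q([(340,236),(380,238),(378,281),(337,279)],6.6,(145,205),.132))
rep('lid',q([(92,168),(458,208),(420,543),(48,498)],5.4,(285,145),.109))
P=q([(100,65),(466,105)],5.4,(285,145),.105);print('deck',P)
P=q([(155,120),(402,152)],5.4,(285,145),.127);print('lugs',P)
print('grip',q([(250,345)],5.4,(285,145),.130))
for u,v in [(331,208),(345,165),(315,165),(320,240),(205,247)]:print(pt(d,u,v))
```

```text
block [[0.5136, 0.3321], [0.506, 0.2643], [0.4196, 0.2735], [0.4255, 0.3424]] c [0.4662 0.3031 0.06  ] sizes [0.0683, 0.0869, 0.0692, 0.0887]
 yaw -0.1111054622142025 -0.09817610006878012
guard [[0.4825, 0.3132], [0.481, 0.2931], [0.4522, 0.2945], [0.454, 0.3149]] c [0.4674 0.3039 0.064 ] sizes [0.0202, 0.0288, 0.0205, 0.0285]
 yaw -0.05441881285172394 -0.08021159705890686
handle [[0.475, 0.3095], [0.4743, 0.2954], [0.4596, 0.2959], [0.4602, 0.3103]] c [0.4673 0.3028 0.132 ] sizes [0.014, 0.0147, 0.0144, 0.0148]
 yaw -0.040853717696268915 -0.0474560906915807
lid [[0.6254, 0.0699], [0.6067, -0.088], [0.4629, -0.0687], [0.4832, 0.0891]] c [0.5446 0.0006 0.109 ] sizes [0.159, 0.145, 0.1592, 0.1434]
 yaw -0.13366627512976087 -0.12300418301839365
deck [[ 0.67167823  0.06640748  0.105     ]
 [ 0.65269622 -0.09301297  0.105     ]]
lugs [[ 0.64276972  0.04240031  0.127     ]
 [ 0.62812521 -0.06258644  0.127     ]]
grip [[0.54586187 0.00316047 0.13      ]]
[0.54664941 0.00298642 0.13297698]
[ 0.65070739 -0.03194705  0.105442  ]
[0.65108698 0.03852445 0.10628022]
[0.47564536 0.02827607 0.10607671]
[0.46068167 0.29771617 0.09449145]
```

View pics/c5.png

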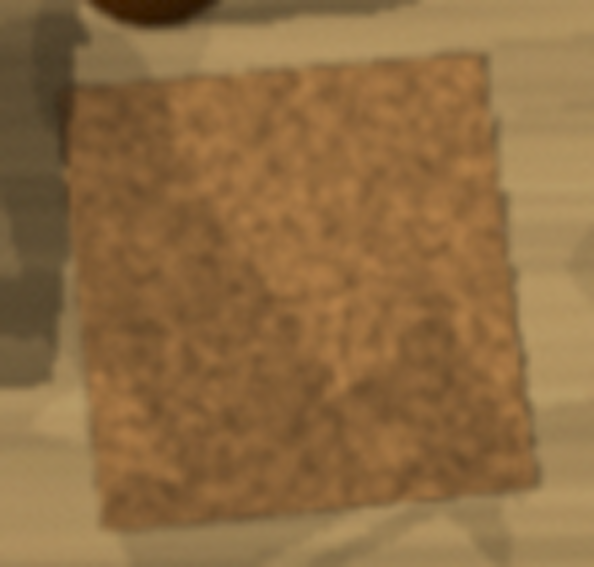

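Run:
```python
from h import *
d=load('top0')
P=np.array([pt(d,(u+.5)/5.4-.5+400,(v+.5)/5.4-.5+170,.005) for u,v in [(68,90),(487,55),(538,488),(102,527)]])
print(P,P.mean(0)); a=P[0]+P[1]-P[2]-P[3]; b=P[0]+P[3]-P[1]-P[2]; print(' yaw',np.arctan2(a[1],a[0]),np.arctan2(-b[0],b[1]))
print('grinder',pt(d,215,147),'cup',pt(d,338,102),'jar',pt(d,436,148))
```

```text
[[ 0.61404105 -0.20984257  0.005     ]
 [ 0.6297622  -0.41584596  0.005     ]
 [ 0.42217607 -0.43039978  0.005     ]
 [ 0.408232   -0.21956597  0.005     ]] [ 0.51855283 -0.31891357  0.005     ]
 yaw 0.058659058172976175 0.0710476105542784
grinder [0.67666374 0.25713427 0.19162837] cup [ 0.82669059 -0.02098019  0.04279368] jar [ 0.68633495 -0.24490475  0.12440028]
```

Request:
step_arm:
  series:
    - [1,0.29,0.97,0,-0.54]
    - [1,0.29,0.97,0,-0.54]
    - [1,0.29,0.97,0,-0.54]
    - [1,0.29,0.97,0,-0.54]
    - [1,0.29,0.97,0,-0.54]
    - [1,0.29,0.97,0,-0.54]
    - [1,0.29,0.97,0,-0.54]
    - [1,0.29,0.97,0,-0.54]
    - [1,0.29,0.97,0,-0.54]
    - [1,0.29,0.97,0,-0.54]
    - [1,0.29,0.97,0,-0.54]
    - [1,0.29,0.97,0,-0.54]

```text
time: 1.35
tool_pos: [0.32, -0.1784, 0.2437]
tool_rot: [-3.142, 0.0, -0.061]
contact_force: [0.3, -1.4, 0.2]
opening: 0.0918
```

Request:
step_arm:
  series:
    - [0.5,0.29,0.97,0,0]
    - [0.5,0.29,0.97,0,0]
    - [0.5,0.29,0.97,0,0]
    - [0.5,0.29,0.97,0,0]
    - [0.5,0.29,0.97,0,0]
    - [0.5,0.29,0.97,0,0]
    - [0.5,0.29,0.97,0,0]
    - [0.5,0.29,0.97,0,0]
    - [0.5,0.29,0.97,0,0]
    - [0.5,0.29,0.97,0,0]
    - [0.5,0.29,0.97,0,0]
    - [0.5,0.29,0.97,0,0]

```text
time: 2.55
tool_pos: [0.407, 0.1126, 0.2436]
tool_rot: [3.141, 0.0, -0.058]
contact_force: [0.4, -0.9, 0.1]
opening: 0.0458
```

Request:
step_arm:
  series:
    - [0.5,0.29,0.97,0,0]
    - [0.5,0.29,0.97,0,0]
    - [0.5,0.29,0.97,0,0]
    - [0.5,0.29,0.97,0,0]
    - [0.5,0.29,0.97,0,0]
    - [0.5,0.29,0.97,0,0]
    - [0.5,0.29,0.97,0,0]
    - [0.5,0.29,0.9,0,0]
    - [0.5,0,0,0,0]

```text
time: 3.45
tool_pos: [0.4652, 0.3059, 0.243]
tool_rot: [-3.141, 0.0, -0.056]
contact_force: [-0.0, -0.0, -1.1]
opening: 0.0463
```

Run:
```python
from h import *
cap('wrist','w1');d=load('w1');s=sensors.observe();print(s['tool_pos'],s['tool_rot'],s['contact_force'],s['opening'],d['pose'][:3,3])
```

```text
[0.46477397 0.30451677 0.24298816] [ 3.14087046e+00  1.05507714e-03 -5.68463343e-02] [ 1.02078401 -0.97273511 -0.38508769] 0.04614540037091312 [0.53792085 0.30160673 0.38508404]
```

View pics/w1.png

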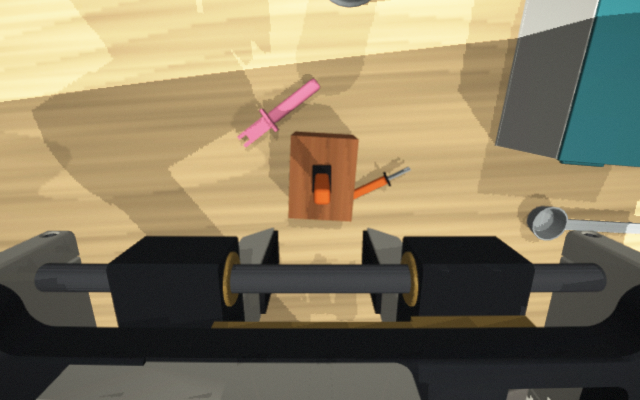

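The pink and small orange tools look toppled in w1. I'll check with the top camera.

Run:
```python
from h import *
cap('top','t1');cap('side','s1');crop('side','s1'and 0,0,1,1,1,'x') if 0 else None
crop('s1',220,240,360,370,5,'c6');crop('w1',270,110,430,240,5,'c7')
```

```text
(no output)
```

View pics/c6.png

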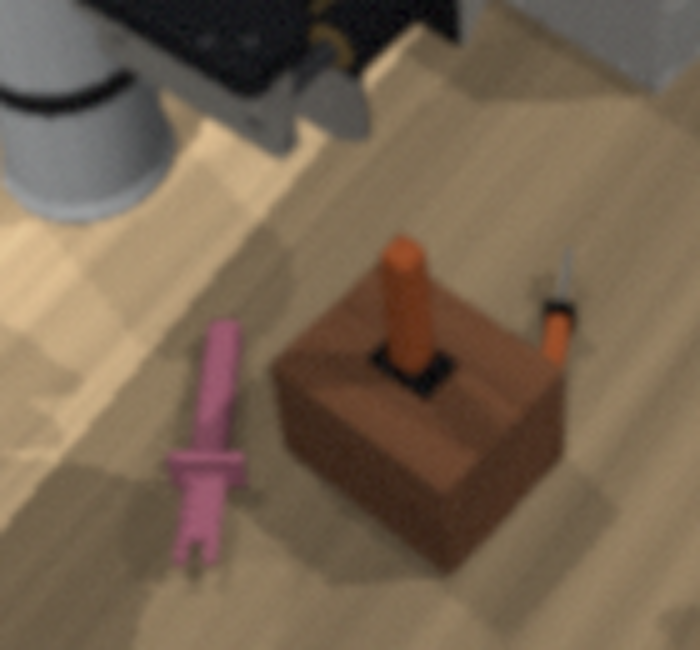

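View pics/c7.png

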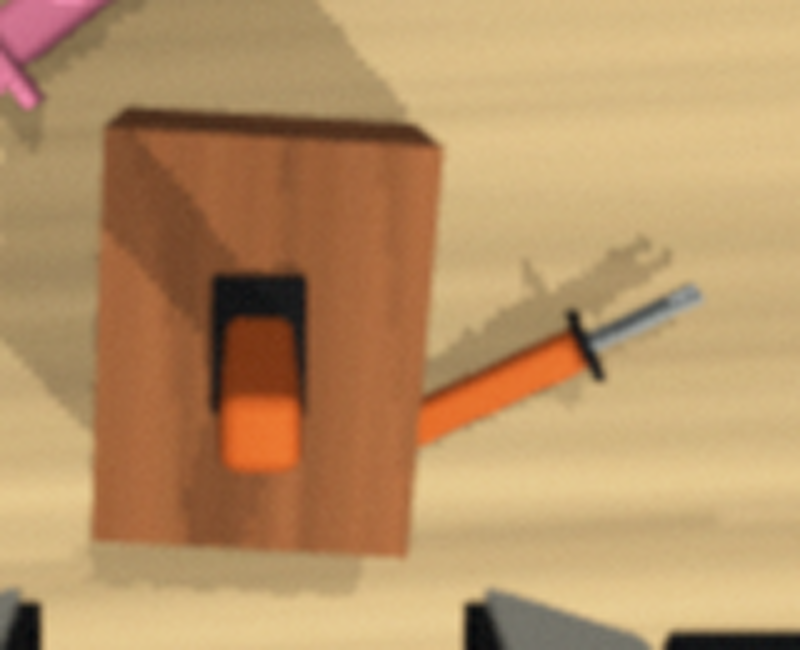

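They toppled on their own: no gripper was near them, and they had been standing on their forks. I leave them. The small one leans on the block, so I keep the jaws narrow and stay high enough.

Run:
```python
from h import *
d=load('w1')
P=np.array([pt(d,270+(u+.5)/5-.5,110+(v+.5)/5-.5,z) for u,v,z in [(221,397,.132),(301,397,.132),(297,468,.132),(226,468,.132),(212,275,.064),(306,277,.064),(107,127,.06),(440,148,.06),(407,556,.06),(93,541,.06)]])
print(P.round(4)); print('handle',P[:4].mean(0),'block',P[6:].mean(0)); B=P[6:];a=B[0]+B[1]-B[2]-B[3];b=B[0]+B[3]-B[1]-B[2]; print(np.arctan2(a[1],a[0]),np.arctan2(-b[0],b[1]))
for k in (1,):
    a=P[0]-P[1];print('hy',np.arctan2(-a[0],a[1])); a=P[4]-P[5];print('gy',np.arctan2(-a[0],a[1]))
s=sensors.observe();print(s['tool_pos'],s['tool_rot'],s['contact_force'])
```

```text
[[0.4727 0.3106 0.132 ]
 [0.472  0.2972 0.132 ]
 [0.4596 0.2985 0.132 ]
 [0.4602 0.3105 0.132 ]
 [0.4815 0.3133 0.064 ]
 [0.4799 0.2938 0.064 ]
 [0.5126 0.3331 0.06  ]
 [0.5046 0.2649 0.06  ]
 [0.4155 0.2743 0.06  ]
 [0.4229 0.3435 0.06  ]]
handle [0.46612516 0.30423197 0.132     ] block [0.46392101 0.30391684 0.06      ]
-0.11031236795236904 -0.11221847852781987
hy -0.055834682281324224
gy -0.07737776502070258
[0.46460807 0.30325131 0.24334045] [ 3.14063298e+00  9.71893613e-04 -5.84460573e-02] [ 0.5572406  -0.50753353  0.57338251]
```

Request:
step_arm:
  series:
    - [0.35,0.08,0,-1,0]
    - [0.35,0,0,-1,0]
    - [0.35,0,0,-1,0]
    - [0.35,0,0,-1,0]
    - [0.35,0,0,-1,0]
    - [0.35,0,0,-0.8,0]
    - [0.35,0,0,-0.4,0]
    - [0.35,0,0,0,0]
    - [0,0,0,0,0]
    - [0,0,0,0,0]
    - [0,0,0,0,0]
  squeeze: 25

```text
time: 4.7
tool_pos: [0.4676, 0.304, 0.0898]
tool_rot: [-3.141, -0.002, -0.059]
contact_force: [1.3, -0.0, 2.4]
opening: 0.0138
```

Run:
```python
from h import *
cap('wrist','w2');s=sensors.observe();print(s['tool_pos'],s['tool_rot'],s['contact_force'],s['opening'])
```

```text
[0.46757589 0.30399541 0.08981728] [-3.14078405e+00 -1.85541776e-03 -5.84964569e-02] [0.01936658 0.14145633 3.80881941] 0.013521105001475943
```

View pics/w2.png

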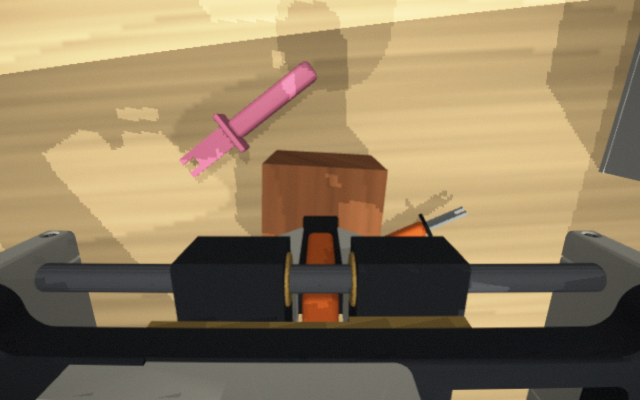

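Request:
step_arm:
  series:
    - [0,0,0,0.2,0]
    - [0,0,0,0.6,0]
    - [0,0,0,1,0]
    - [0,0,0,1,0]
    - [0,0,0,1,0]
    - [0,0,0,1,0]
    - [0,0,0,0.6,0]
    - [0,0,0,0,0]
  squeeze: 50

```text
time: 5.55
tool_pos: [0.4679, 0.3043, 0.2264]
tool_rot: [-3.139, -0.004, -0.058]
contact_force: [0.1, 0.2, -0.9]
opening: 0.0139
```

Request:
step_arm:
  series:
    - [0,0.3,-0.45,0,-0.2]
    - [0,0.6,-0.9,0,-0.2]
    - [0,0.6,-0.9,0,-0.2]
    - [0,0.6,-0.9,0,-0.2]
    - [0,0.6,-0.9,0,-0.05]
    - [0,0.6,-0.9,0,0]
    - [0,0.6,-0.9,0,0]
    - [0,0.6,-0.9,0,0]
    - [0,0.6,-0.9,0,0]
    - [0,0.6,-0.9,0,0]
    - [0,0.6,-0.9,0,0]
    - [0,0.6,-0.9,0,0]

```text
time: 6.75
tool_pos: [0.6395, 0.0429, 0.2218]
tool_rot: [3.141, 0.003, -0.128]
contact_force: [0.1, 0.2, -1.1]
opening: 0.0136
```

Request:
step_arm:
  series:
    - [0,0.2,-0.3,0,0]
    - [0,0,0,0,0]
    - [0,0,0,0,0]
    - [0,0,0,0,0]

```text
time: 7.15
tool_pos: [0.6439, 0.0386, 0.2236]
tool_rot: [-3.141, 0.001, -0.126]
contact_force: [-0.6, 0.5, -0.6]
opening: 0.0136
```

Run:
```python
from h import *
cap('wrist','w3');s=sensors.observe();print(s['time'],s['tool_pos'],s['tool_rot'],s['contact_force'],s['opening'])
crop('w3',200,60,440,240,3.3,'c8')
```

```text
7.2 [0.6439638  0.038662   0.22380271] [-3.14147304e+00  3.38031548e-04 -1.25325527e-01] [ 0.01515162  0.110951   -0.98467082] 0.013491358101707004
```

View pics/w3.png

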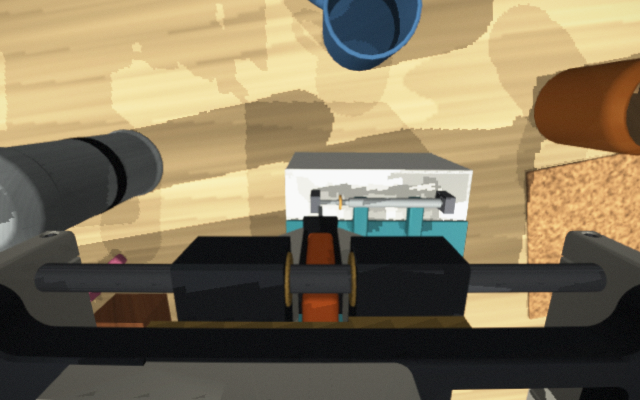

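View pics/c8.png

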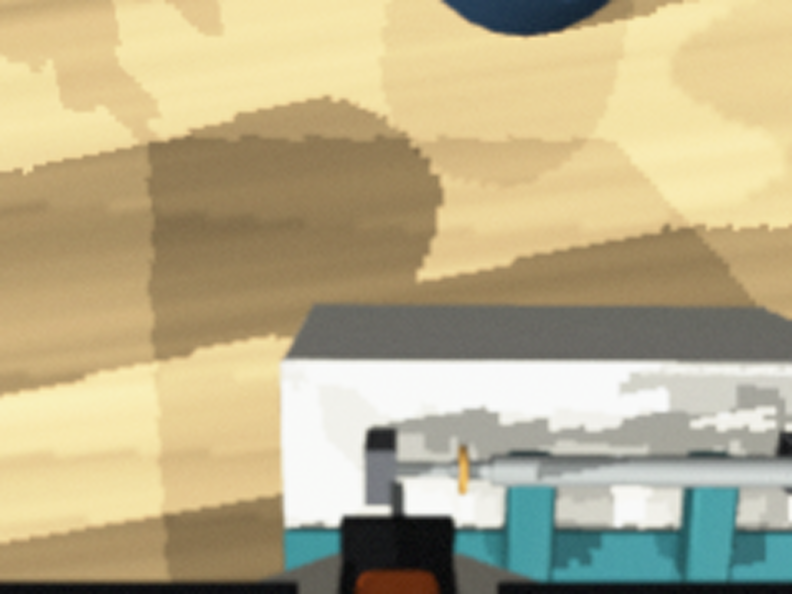

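Run:
```python
from h import *
crop('w3',300,180,360,225,13,'c9')
d=load('w3');s=sensors.observe();t=s['tool_pos'];y=-.1255
ex=np.array([np.cos(y),np.sin(y),0]);ey=np.array([-np.sin(y),np.cos(y),0])
ez=np.array([0,0,1.])
for n,o in dict(guardrearL=(.015,.010,-.026),guardrearR=(.015,-.010,-.026),tipRearL=(.008,.0015,-.07),tipRearR=(.008,-.0015,-.07),tipc=(0,0,-.07)).items():
    print(n,((proj(d,t+ex*o[0]+ey*o[1]+ez*o[2])-[300,180]+.5)*13-.5).round(0))
np.set_printoptions(suppress=True)
```

```text
guardrearL [ 33. 438.]
guardrearR [491. 438.]
tipRearL [236. 296.]
tipRearR [291. 296.]
tipc [263. 435.]
```

View pics/c9.png

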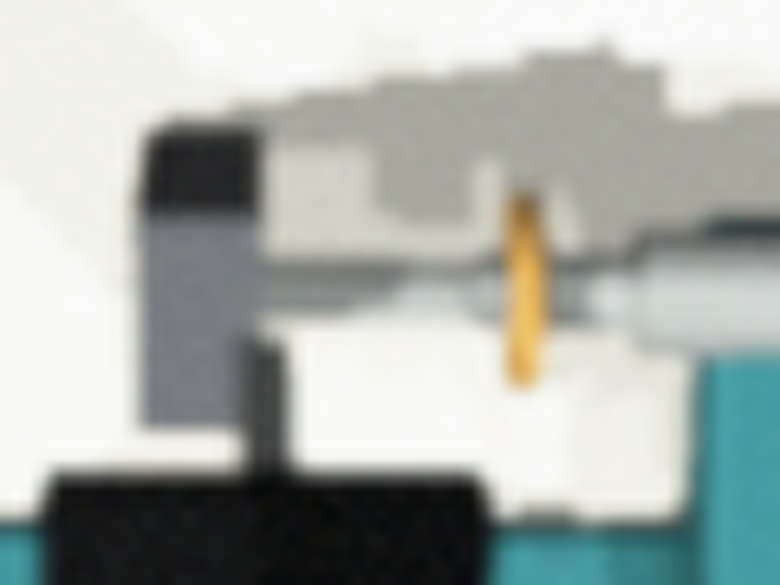

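Run:
```python
from h import *
np.set_printoptions(suppress=True,precision=4)
d=load('w3');s=sensors.observe();t=s['tool_pos'];y=-.1255;print(t)
R=np.array([[np.cos(y),np.sin(y)],[-np.sin(y),np.cos(y)]])
for n,u,v,z in [('lugtop rear face',262,213,.127),('lugtop front',250,428,.127),('lugtop rearL',142,213,.127),('pin@lug',270,289,.119),('pin@sh',490,291,.119),('shoulder',525,291,.119),('tip',267,340,.154),('guard',269,475,.200),('barrel end',635,295,.119)]:
    p=pt(d,300+(u+.5)/13-.5,180+(v+.5)/13-.5,z); print(n,p,'rel TCP in tool axes mm',(R@(p-t)[:2]*1000).round(2))
# direct other features for yaw: right lug
crop('w3',400,175,475,225,10.5,'c10')
```

```text
[0.644  0.0387 0.2238]
lugtop rear face [0.6491 0.0381 0.127 ] rel TCP in tool axes mm [5.14 0.1 ]
lugtop front [0.6354 0.0406 0.127 ] rel TCP in tool axes mm [-8.74  0.84]
lugtop rearL [0.65   0.0454 0.127 ] rel TCP in tool axes mm [5.13 7.44]
pin@lug [0.6418 0.0385 0.119 ] rel TCP in tool axes mm [-2.15 -0.4 ]
pin@sh [0.6399 0.0247 0.119 ] rel TCP in tool axes mm [ -2.27 -14.38]
shoulder [0.6396 0.0225 0.119 ] rel TCP in tool axes mm [ -2.27 -16.6 ]
tip [0.6495 0.0378 0.154 ] rel TCP in tool axes mm [ 5.57 -0.21]
guard [0.6579 0.0366 0.2   ] rel TCP in tool axes mm [14.06 -0.3 ]
barrel end [0.6385 0.0156 0.119 ] rel TCP in tool axes mm [ -2.53 -23.6 ]
```

View pics/c10.png

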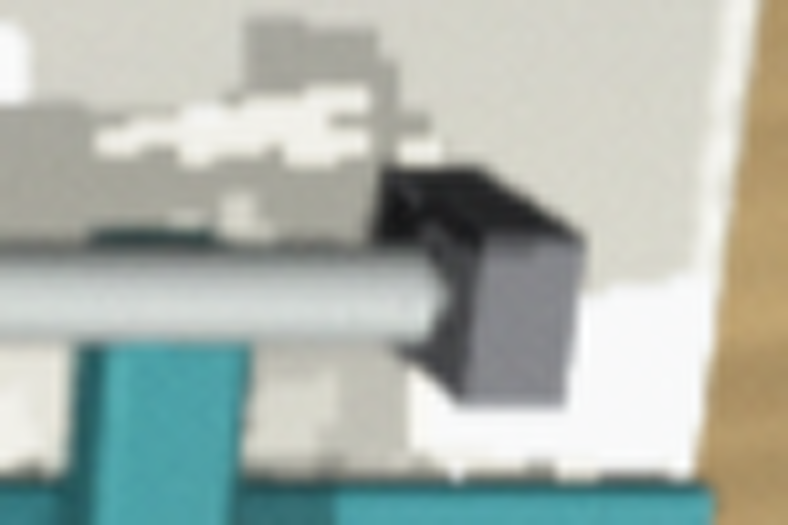

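Request:
step_arm:
  series:
    - [0,0,-0.16,0,0]
    - [0,0,0,-0.5,0]
    - [0,0,0,-0.42,0]
    - [0,0,0,0,0]
    - [0,0,0,0,0]

```text
time: 7.7
tool_pos: [0.6442, 0.0336, 0.2]
tool_rot: [3.141, 0.001, -0.127]
contact_force: [0.4, -0.5, -0.8]
opening: 0.0137
```

```bash
cat > rel.py <<'E'
from h import *
np.set_printoptions(suppress=True,precision=4)
def rel(tag,items,o,f,y=-.1255):
    d=load(tag);t=np.load(f'pics/{tag}_t.npy')
    R=np.array([[np.cos(y),np.sin(y)],[-np.sin(y),np.cos(y)]])
    for n,u,v,z in items:
        p=pt(d,o[0]+(u+.5)/f-.5,o[1]+(v+.5)/f-.5,z); print(n,p,(R@(p-t)[:2]*1000).round(2))
def look(tag,o,f,w=(60,45)):
    s=sensors.observe();np.save(f'pics/{tag}_t.npy',s['tool_pos']);cap('wrist',tag);crop(tag,o[0],o[1],o[0]+w[0],o[1]+w[1],f,tag+'c')
    print(s['time'],s['tool_pos'],s['tool_rot'],s['contact_force'],s['opening'])
E
python3 - <<'E'
from rel import *
look('w4',(300,180),13)
cap('side','s4');crop('s4',280,130,400,230,6.6,'s4c')
E
```

```text
7.7 [0.6442 0.0336 0.2   ] [ 3.1414  0.0014 -0.1266] [ 0.3775 -0.4669 -0.823 ] 0.013715945666589527
```

View pics/w4c.png

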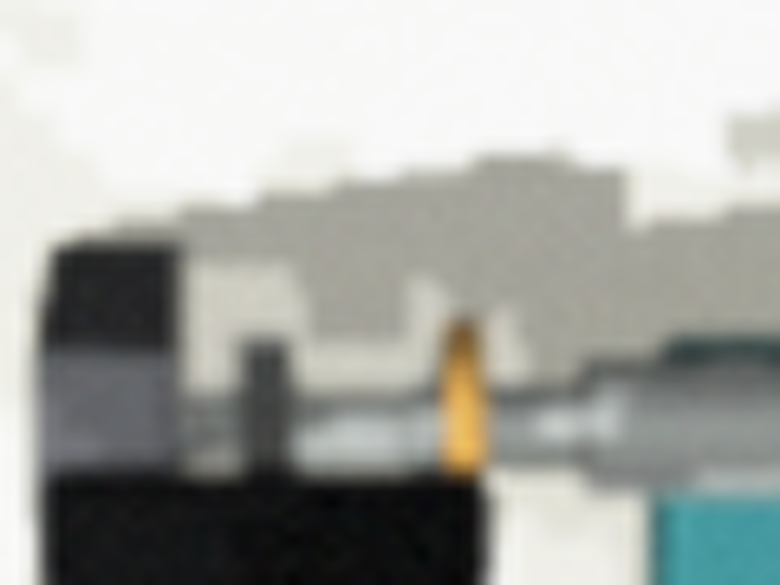

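View pics/s4c.png

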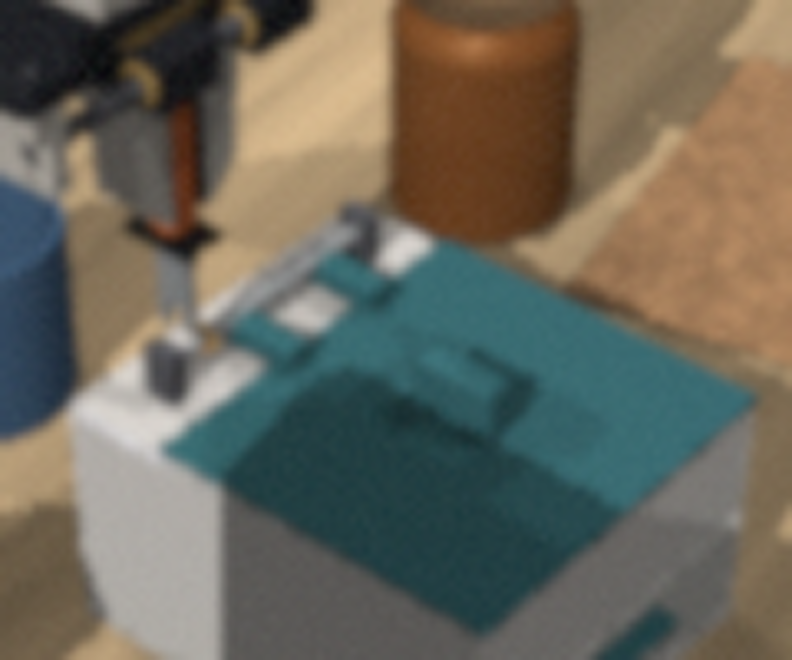

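Run:
```python
from rel import *
rel('w4',[('lugrear',180,347,.127),('tip',268,340,.130),('guard',265,475,.176),('pin',300,425,.119),('pinrear',340,392,.119),('shoulderface',442,420,.119),('shrear',465,320,.119)],(300,180),13)
```

```text
lugrear [0.6489 0.0377 0.127 ] [4.13 4.68]
tip [0.6496 0.0327 0.13  ] [ 5.49 -0.21]
guard [0.6581 0.0318 0.176 ] [14.   -0.07]
pin [0.6408 0.0319 0.119 ] [-3.18 -2.07]
pinrear [0.6425 0.0294 0.119 ] [-1.17 -4.38]
shoulderface [0.6401 0.0237 0.119 ] [ -2.88 -10.3 ]
shrear [0.6459 0.0217 0.119 ] [  3.19 -11.56]
```

Request:
step_arm:
  series:
    - [0,-0.02,0,0,0]
    - [0,0,0,-0.2,0]
    - [0,0,0,-0.2,0]
    - [0,0,0,-0.15,0]
    - [0,0,0,-0.14,0]
    - [0,0,0,0,0]

```text
time: 8.4
tool_pos: [0.6437, 0.0335, 0.1826]
tool_rot: [3.141, 0.001, -0.127]
contact_force: [-1.0, -0.6, -0.7]
opening: 0.0138
```

Run:
```python
from rel import *
look('w5',(300,180),13)
cap('side','s5');crop('s5',285,165,345,210,13,'s5c')
```

```text
8.4 [0.6437 0.0335 0.1826] [ 3.1414  0.0014 -0.1266] [-0.9961 -0.6317 -0.6857] 0.01376346376407019
```

View pics/w5c.png

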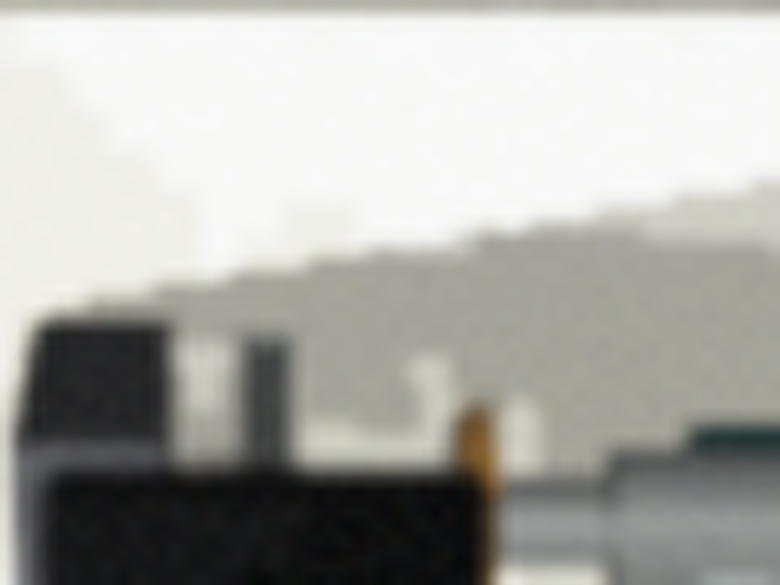

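View pics/s5c.png

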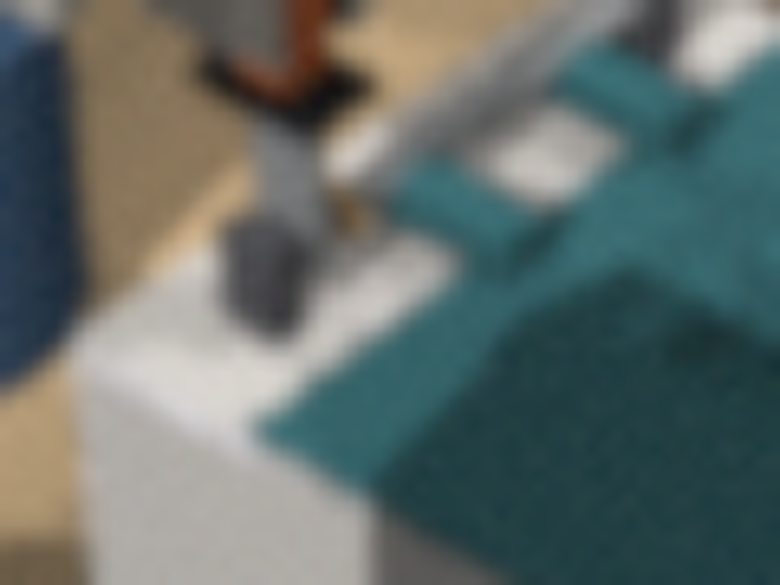

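Request:
step_arm:
  series:
    - [0,-0.015,-0.12,0,0]
    - [0,-0.015,-0.12,0,0]
    - [0,-0.005,-0.04,0,0]
    - [0,0,0,0,0]

```text
time: 8.9
tool_pos: [0.6432, 0.0262, 0.1836]
tool_rot: [3.142, -0.0, -0.127]
contact_force: [-0.3, 0.5, -1.3]
opening: 0.014
```

Request:
step_arm:
  series:
    - [0,-0.005,-0.04,0,0]
    - [0,0,0,0,0]

```text
time: 9.1
tool_pos: [0.643, 0.0254, 0.1835]
tool_rot: [3.141, -0.0, -0.127]
contact_force: [-0.2, 0.0, -1.0]
opening: 0.0137
```

Request:
step_arm:
  series:
    - [0,-0.005,-0.04,0,0]
    - [0,0,0,0,0]

```text
time: 9.3
tool_pos: [0.6429, 0.0246, 0.1835]
tool_rot: [-3.142, -0.0, -0.127]
contact_force: [-0.6, 0.4, -0.4]
opening: 0.0139
```

Request:
step_arm:
  series:
    - [0,-0.005,-0.04,0,0]
    - [0,0,0,0,0]

```text
time: 9.5
tool_pos: [0.6428, 0.0235, 0.1835]
tool_rot: [-3.142, -0.0, -0.127]
contact_force: [-0.0, 0.8, -1.4]
opening: 0.0139
```

Request:
step_arm:
  series:
    - [0,-0.005,-0.04,0,0]
    - [0,0,0,0,0]

```text
time: 9.7
tool_pos: [0.6427, 0.0229, 0.1835]
tool_rot: [-3.141, -0.0, -0.127]
contact_force: [0.4, 2.5, -1.1]
opening: 0.0139
```

Request:
step_arm:
  series:
    - [0,-0.005,-0.04,0,0]
    - [0,0,0,0,0]

```text
time: 9.9
tool_pos: [0.6426, 0.0218, 0.1835]
tool_rot: [-3.141, -0.0, -0.127]
contact_force: [1.0, 2.9, -0.7]
opening: 0.0137
```

Run:
```python
from rel import *
look('w6',(300,180),13)
cap('side','s6');crop('s6',285,165,345,210,13,'s6c')
```

```text
9.9 [0.6426 0.0218 0.1835] [-3.141  -0.0001 -0.1266] [ 1.0348  2.9182 -0.7235] 0.013710095739887598
```

View pics/w6c.png

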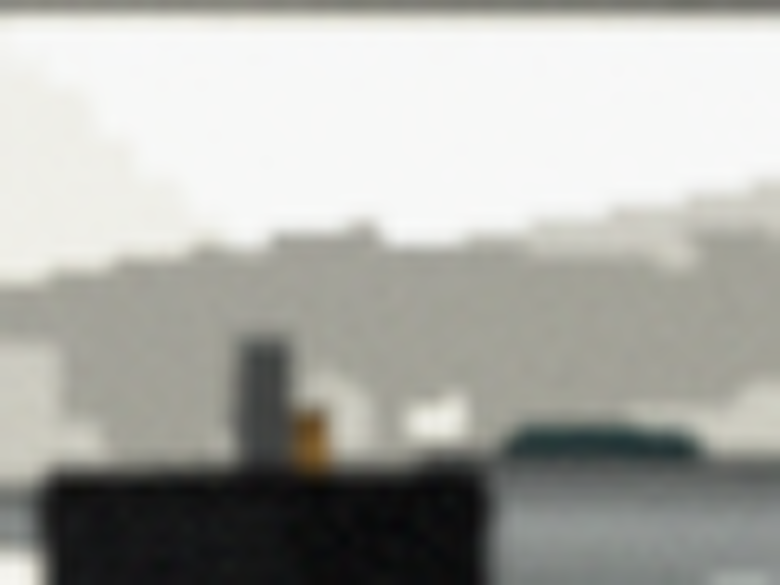

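View pics/s6c.png

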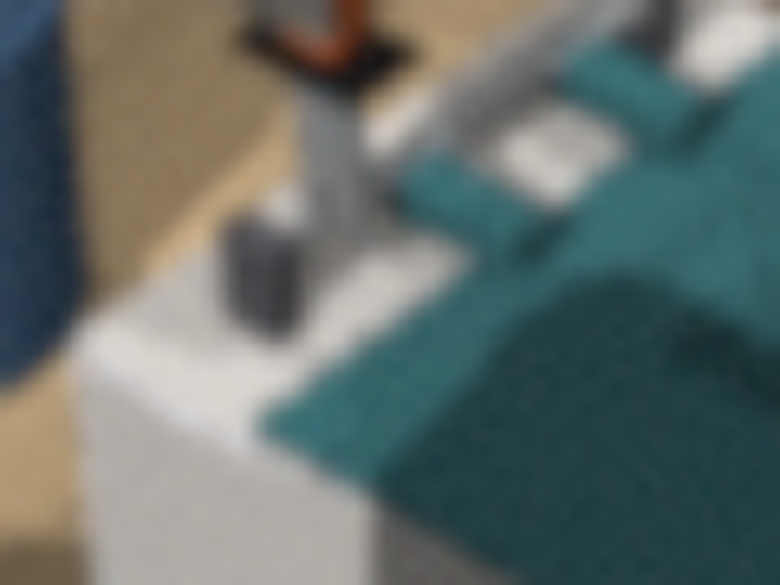

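Fork is on the brass shoulder with the force rising. Continuing gently.

Request:
step_arm:
  series:
    - [0,-0.005,-0.04,0,0]
    - [0,0,0,0,0]

```text
time: 10.2
tool_pos: [0.6424, 0.0207, 0.1835]
tool_rot: [-3.141, -0.0, -0.127]
contact_force: [0.9, 3.8, -0.9]
opening: 0.0136
```

Request:
step_arm:
  series:
    - [0,-0.005,-0.04,0,0]
    - [0,0,0,0,0]

```text
time: 10.4
tool_pos: [0.6423, 0.0198, 0.1835]
tool_rot: [-3.141, -0.0, -0.127]
contact_force: [1.9, 4.2, -1.5]
opening: 0.014
```

Request:
step_arm:
  series:
    - [0,-0.003,-0.02,0,0]
    - [0,0,0,0,0]

```text
time: 10.6
tool_pos: [0.6422, 0.0194, 0.1835]
tool_rot: [-3.141, -0.0, -0.127]
contact_force: [1.1, 4.7, -1.5]
opening: 0.0135
```

Request:
step_arm:
  series:
    - [0,-0.002,-0.02,0,0]
    - [0,0,0,0,0]

```text
time: 10.8
tool_pos: [0.6422, 0.0191, 0.1835]
tool_rot: [-3.141, -0.0, -0.127]
contact_force: [1.8, 5.2, -0.1]
opening: 0.0136
```

Request:
step_arm:
  series:
    - [0,-0.002,-0.02,0,0]
    - [0,0,0,0,0]

```text
time: 11.0
tool_pos: [0.6421, 0.0187, 0.1835]
tool_rot: [-3.14, -0.0, -0.127]
contact_force: [0.3, 6.4, -0.2]
opening: 0.0137
```

Request:
step_arm:
  series:
    - [0,-0.003,-0.02,0,0]
    - [0,0,0,0,0]

```text
time: 11.2
tool_pos: [0.6421, 0.0183, 0.1835]
tool_rot: [-3.14, -0.0, -0.126]
contact_force: [2.2, 6.9, -0.7]
opening: 0.0137
```

Request:
step_arm:
  series:
    - [0,0,0,0,0]

```text
time: 11.3
tool_pos: [0.6421, 0.0183, 0.1835]
tool_rot: [-3.14, -0.0, -0.126]
contact_force: [1.1, 7.3, -0.8]
opening: 0.0139
```

Request:
step_arm:
  series:
    - [0,0,0,0,0]

```text
time: 11.4
tool_pos: [0.6421, 0.0183, 0.1835]
tool_rot: [-3.14, -0.0, -0.126]
contact_force: [1.4, 5.8, -0.5]
opening: 0.0139
```

Run:
```python
from rel import *
look('w7',(300,180),13)
cap('side','s7');crop('s7',285,165,345,210,13,'s7c')
```

```text
11.4 [0.6421 0.0183 0.1835] [-3.1402 -0.0001 -0.1264] [ 1.4018  5.8155 -0.4889] 0.013908153627851538
```

View pics/w7c.png

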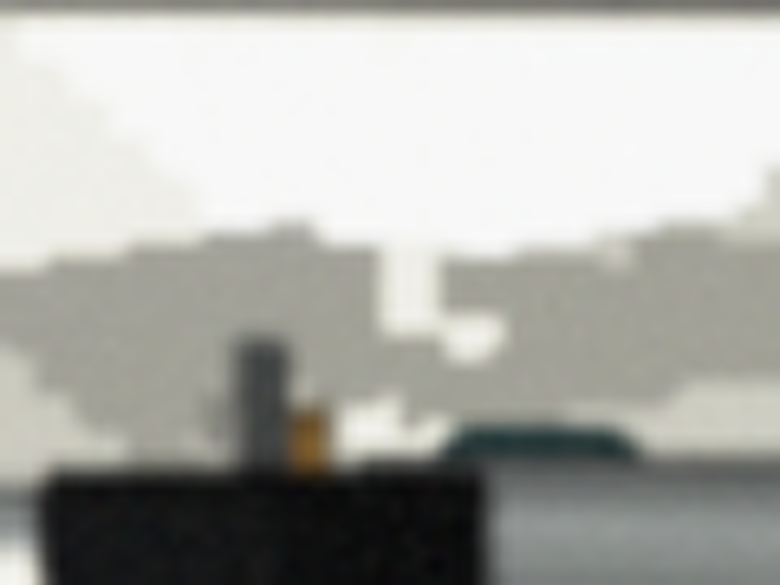

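View pics/s7c.png

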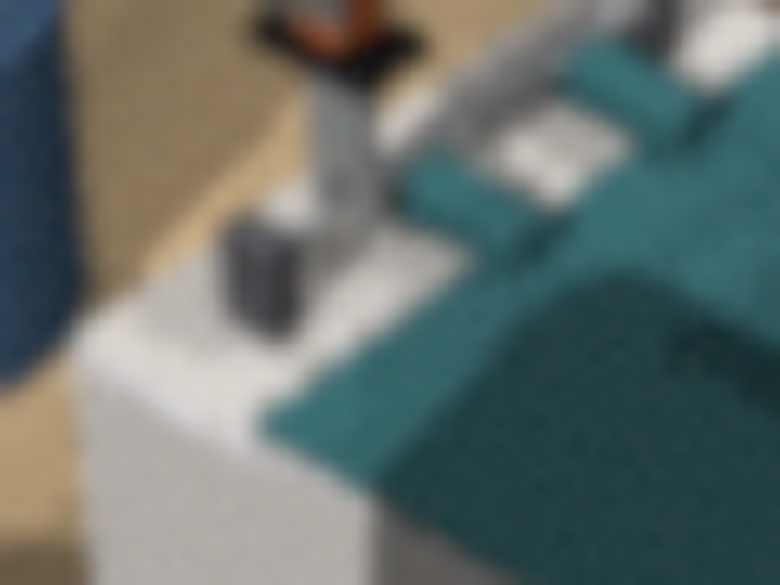

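Request:
step_arm:
  series:
    - [0,-0.002,-0.016,0,0]
    - [0,0,0,0,0]

```text
time: 11.7
tool_pos: [0.642, 0.018, 0.1835]
tool_rot: [-3.14, -0.0, -0.126]
contact_force: [1.3, 6.0, -0.9]
opening: 0.0137
```

Request:
step_arm:
  series:
    - [0,-0.04,0.005,0,0]
    - [0,-0.04,0.005,0,0.05]
    - [0,0,0,0,0]

```text
time: 12.0
tool_pos: [0.6401, 0.0183, 0.1835]
tool_rot: [-3.14, -0.0, -0.122]
contact_force: [2.1, 6.9, -2.0]
opening: 0.014
```

Request:
step_arm:
  series:
    - [0,-0.03,0.004,0,0.1]
    - [0,0,0,0,0]

```text
time: 12.2
tool_pos: [0.6394, 0.0184, 0.1835]
tool_rot: [-3.14, -0.0, -0.114]
contact_force: [1.3, 7.3, -0.3]
opening: 0.0138
```

Request:
step_arm:
  series:
    - [0,-0.03,0.004,0,0.1]
    - [0,0,0,0,0]

```text
time: 12.4
tool_pos: [0.6386, 0.0185, 0.1835]
tool_rot: [-3.14, -0.0, -0.106]
contact_force: [2.4, 6.0, -1.6]
opening: 0.0136
```

Request:
step_arm:
  series:
    - [0,-0.04,0.005,0,0.11]
    - [0,0,0,0,0]

```text
time: 12.6
tool_pos: [0.6376, 0.0186, 0.1835]
tool_rot: [-3.14, -0.0, -0.097]
contact_force: [1.1, 7.5, -1.6]
opening: 0.0141
```

Request:
step_arm:
  series:
    - [0,-0.04,0.005,0,0.11]
    - [0,0,0,0,0]

```text
time: 12.8
tool_pos: [0.6366, 0.0187, 0.1835]
tool_rot: [-3.14, -0.0, -0.088]
contact_force: [0.9, 7.0, -0.8]
opening: 0.0138
```

Run:
```python
from rel import *
look('w8',(290,180),9,(88,60))
cap('side','s8');crop('s8',285,165,345,210,13,'s8c')
```

```text
12.8 [0.6366 0.0187 0.1835] [-3.1401 -0.0004 -0.0885] [ 0.9298  7.0329 -0.7536] 0.013811606346145037
```

View pics/w8c.png

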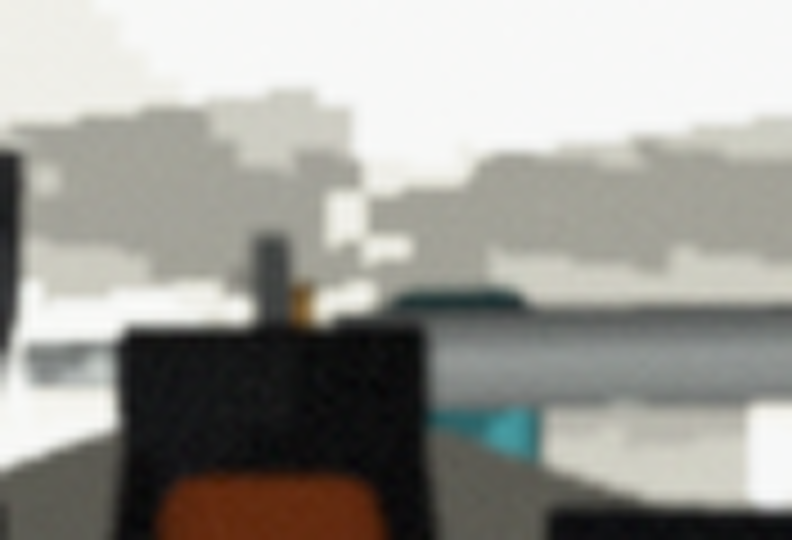

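View pics/s8c.png

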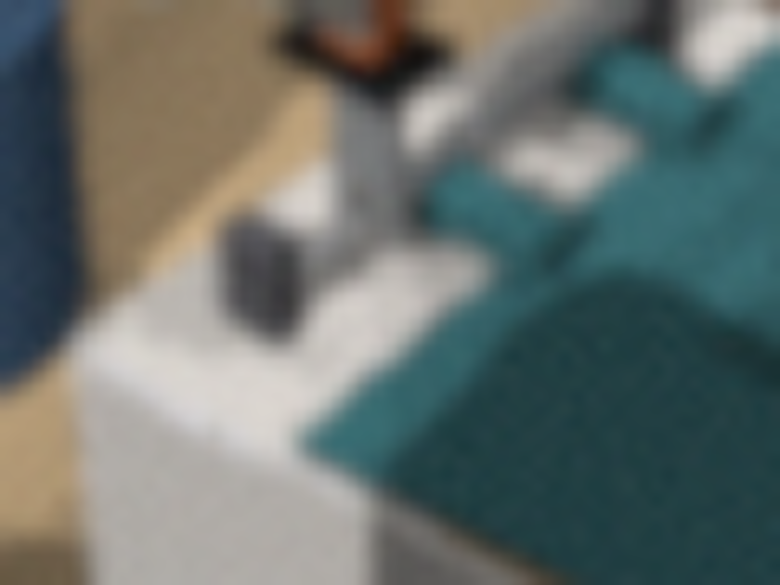

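The lid end is coming forward and the force stays about 7 N. Continuing.

Request:
step_arm:
  series:
    - [0,-0.04,0.005,0,0.11]
    - [0,-0.04,0.005,0,0.11]
    - [0,0,0,0,0]

```text
time: 13.2
tool_pos: [0.6346, 0.019, 0.1835]
tool_rot: [-3.14, -0.0, -0.071]
contact_force: [1.5, 7.2, -0.5]
opening: 0.014
```

Request:
step_arm:
  series:
    - [0,-0.04,0.004,0,0.11]
    - [0,-0.04,0.004,0,0.11]
    - [0,0,0,0,0]

```text
time: 13.5
tool_pos: [0.6325, 0.0191, 0.1835]
tool_rot: [-3.14, -0.0, -0.053]
contact_force: [1.3, 7.3, -1.4]
opening: 0.0133
```

Request:
step_arm:
  series:
    - [0,-0.04,0.004,0,0.11]
    - [0,-0.04,0.004,0,0.11]
    - [0,0,0,0,0]

```text
time: 13.8
tool_pos: [0.6305, 0.0194, 0.1835]
tool_rot: [-3.14, -0.0, -0.036]
contact_force: [1.6, 6.6, -1.0]
opening: 0.0135
```

Request:
step_arm:
  series:
    - [0,-0.04,0.004,0,0.11]
    - [0,-0.04,0.004,0,0.11]
    - [0,-0.04,0.004,0,0.11]
    - [0,0,0,0,0]

```text
time: 14.2
tool_pos: [0.6274, 0.0196, 0.1835]
tool_rot: [-3.14, -0.0, -0.009]
contact_force: [1.0, 7.1, -0.3]
opening: 0.0134
```

Run:
```python
from rel import *
look('w9',(280,180),8,(98,60))
cap('side','s9');crop('s9',285,150,395,230,7,'s9c')
```

```text
14.2 [0.6274 0.0196 0.1835] [-3.1402 -0.0002 -0.0093] [ 1.034   7.0604 -0.341 ] 0.013401857269127918
```

View pics/w9c.png

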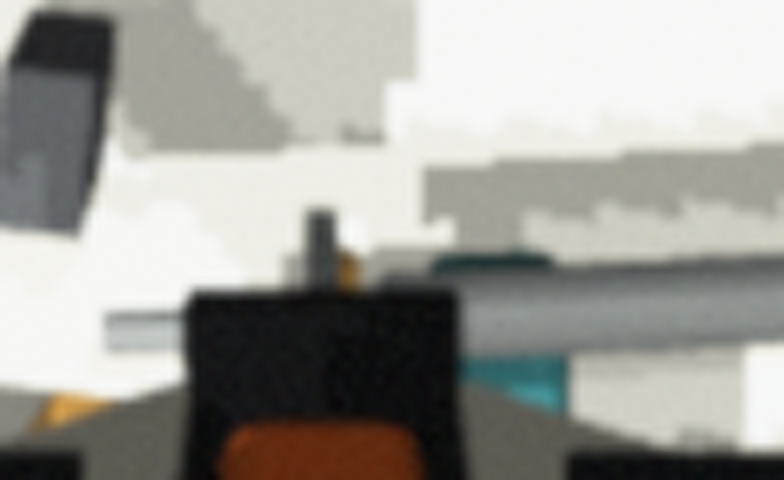

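View pics/s9c.png

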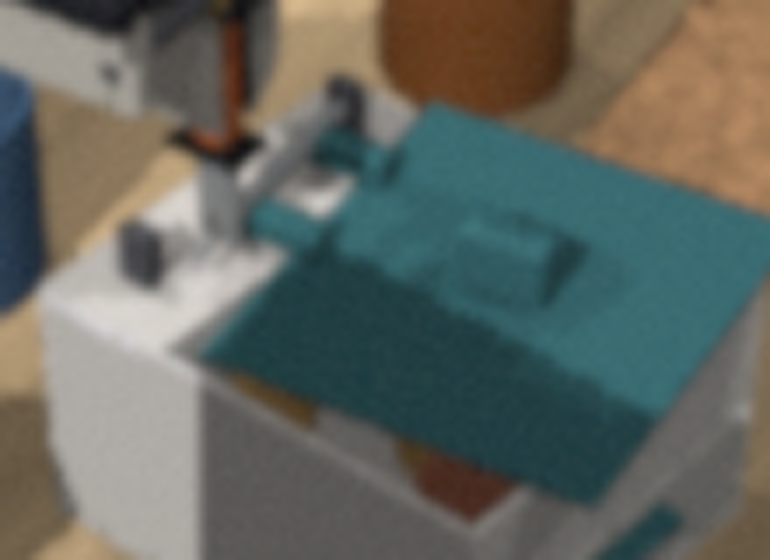

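Request:
step_arm:
  series:
    - [0,0,0.06,0,0]
    - [0,0,0.06,0,0]
    - [0,0,0.06,0,0]
    - [0,0,0.06,0,0]
    - [0,0.05,0.04,0,0]
    - [0,0,0,0,0]

```text
time: 14.9
tool_pos: [0.6285, 0.0252, 0.1834]
tool_rot: [3.141, 0.001, -0.01]
contact_force: [-0.9, 0.1, 0.1]
opening: 0.0138
```

Run:
```python
from rel import *
look('w10',(280,180),8,(98,60))
```

```text
14.9 [0.6285 0.0252 0.1834] [ 3.1405  0.001  -0.0099] [-0.9102  0.1449  0.0609] 0.013838188321378942
```

View pics/w10c.png

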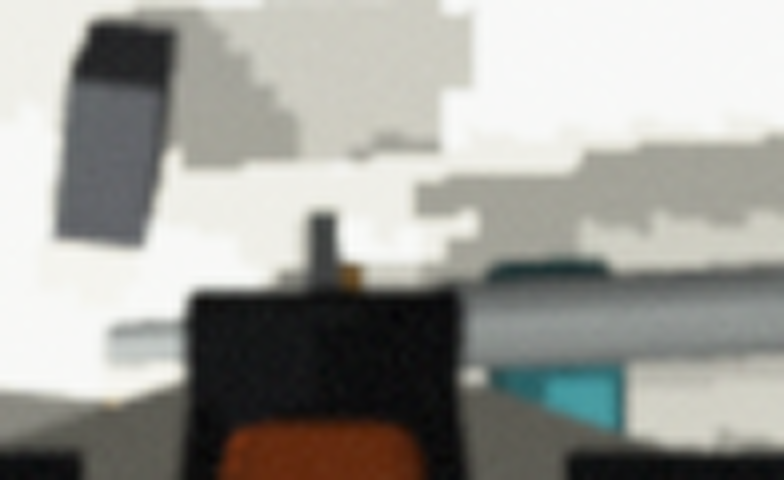

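Request:
step_arm:
  series:
    - [0,0,0.05,0,0]
    - [0,0,0,0.2,0]
    - [0,0,0,0.3,0]
    - [0,0,0,0.5,0]
    - [0,0,0,0.8,0]
    - [0,0,0,0,0]

```text
time: 15.55
tool_pos: [0.6304, 0.0269, 0.2326]
tool_rot: [3.141, -0.007, -0.01]
contact_force: [0.4, 0.5, -0.7]
opening: 0.014
```

Run:
```python
from rel import *
look('w11',(270,160),5,(150,110))
cap('top','t11');crop('t11',285,145,385,255,5.4,'t11c')
```

```text
15.55 [0.6304 0.0269 0.2326] [ 3.1409 -0.0072 -0.0098] [ 0.3986  0.505  -0.6753] 0.014030529685709291
```

View pics/w11c.png

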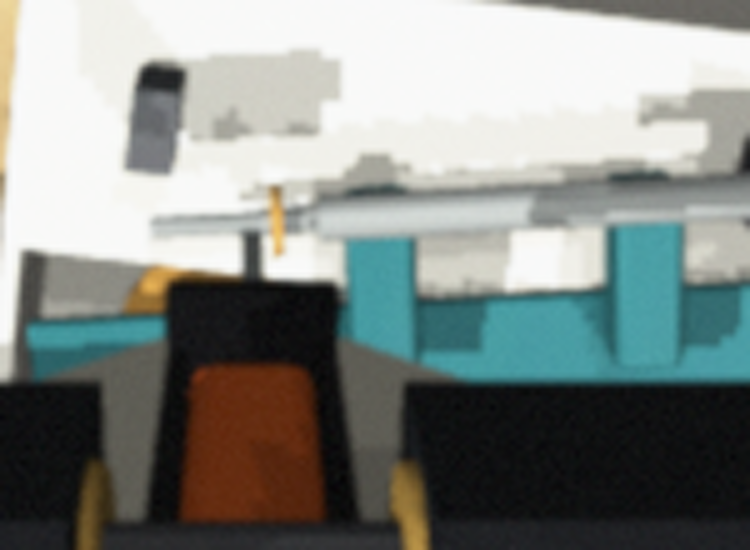

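View pics/t11c.png

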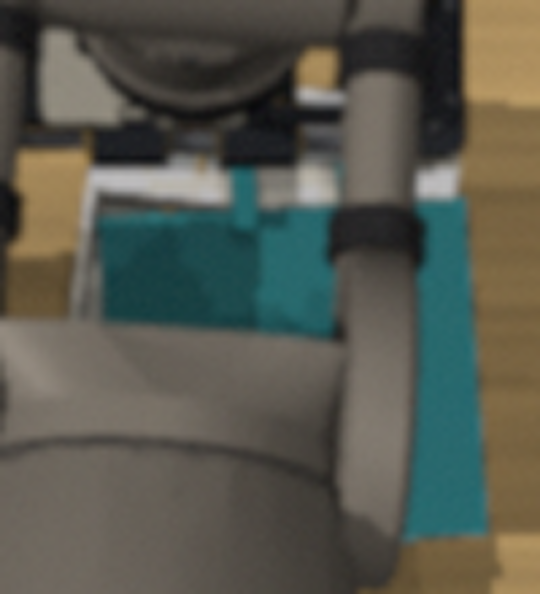

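Request:
step_arm:
  series:
    - [0,-0.53,0.9,0,-0.3]
    - [0,-0.53,0.9,0,-0.31]
    - [0,-0.53,0.9,0,0]
    - [0,-0.53,0.9,0,0]
    - [0,-0.53,0.9,0,0]
    - [0,-0.53,0.9,0,0]
    - [0,-0.53,0.9,0,0]
    - [0,-0.53,0.9,0,0]
    - [0,-0.53,0.9,0,0]
    - [0,-0.53,0.9,0,0]
    - [0,-0.53,0.9,0,0]
    - [0,-0.53,0.9,0,0]

```text
time: 16.85
tool_pos: [0.4687, 0.2977, 0.2275]
tool_rot: [3.141, 0.001, -0.059]
contact_force: [-0.1, -0.2, -0.9]
opening: 0.0138
```

Request:
step_arm:
  series:
    - [0,-0.15,0.28,-0.4,0]
    - [0,0,0,-1,0]
    - [0,0,0,-1,0]
    - [0,0,0,-0.8,0]
    - [0,0,0,0,0]
    - [0,0,0,0,0]
    - [0,0,0,0,0]

```text
time: 17.55
tool_pos: [0.4667, 0.304, 0.1494]
tool_rot: [-3.141, -0.002, -0.059]
contact_force: [-0.7, -0.4, -0.8]
opening: 0.0136
```

Run:
```python
from rel import *
look('w12',(240,110),5,(160,120))
cap('side','s12');crop('s12',230,220,350,350,5,'s12c')
```

```text
17.55 [0.4667 0.304  0.1494] [-3.141  -0.0016 -0.0589] [-0.652  -0.4298 -0.8019] 0.01363964969493685
```

View pics/w12c.png

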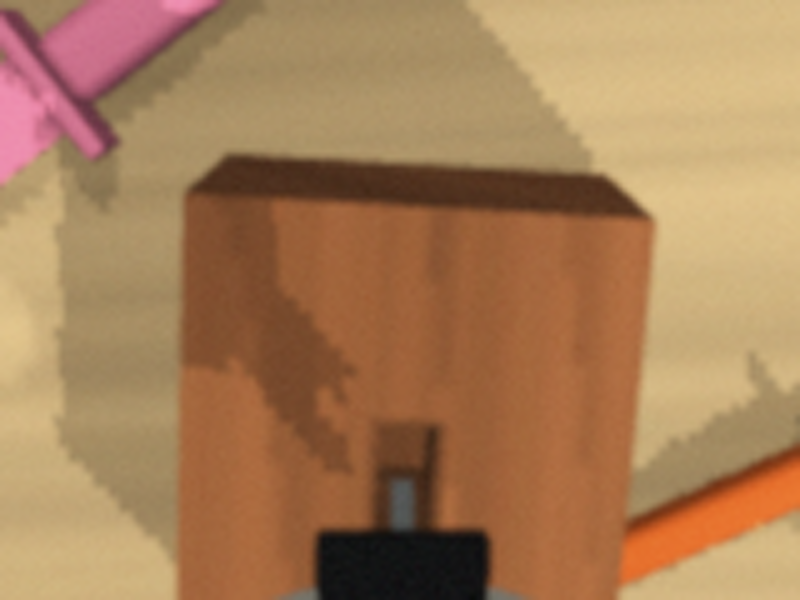

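View pics/s12c.png

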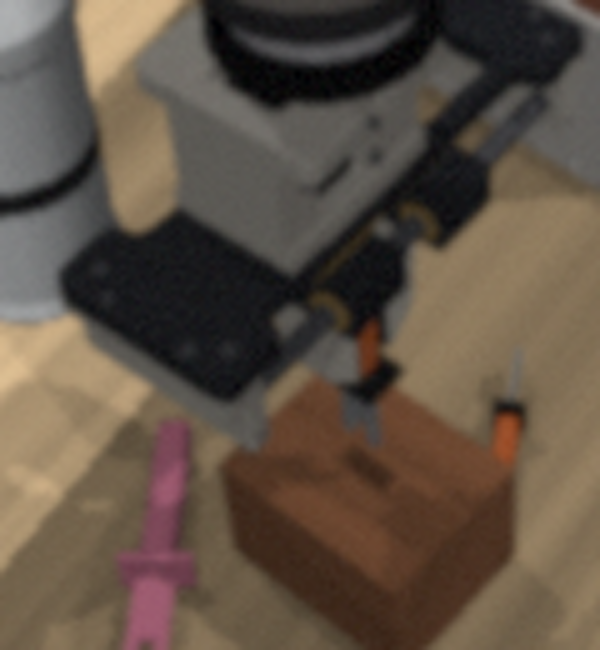

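Run:
```python
from rel import *
rel('w12',[('slotL',375,427,.06),('slotR',438,427,.06),('tipL',390,473,.08),('tipR',416,473,.08),('guard',320,535,.126),('guardR',487,535,.126)],(240,110),5,y=-.0589)
```

```text
slotL [0.4751 0.3077 0.06  ] [8.2  4.18]
slotR [0.4746 0.298  0.06  ] [ 8.21 -5.52]
tipL [0.4738 0.3053 0.08  ] [6.98 1.71]
tipR [0.4736 0.3016 0.08  ] [ 6.99 -1.98]
guard [0.4811 0.3124 0.126 ] [13.94  9.18]
guardR [0.4801 0.2936 0.126 ] [13.95 -9.58]
```

Request:
step_arm:
  series:
    - [0,-0.06,-0.02,0,-0.6]
    - [0,0,0,-0.5,0]
    - [0,0,0,-0.8,0]
    - [0,0,0,-0.7,0]
    - [0,0,0,-0.24,0]
    - [0,0,0,0,0]

```text
time: 18.25
tool_pos: [0.464, 0.3033, 0.0915]
tool_rot: [3.141, 0.002, -0.106]
contact_force: [0.0, -0.3, -0.3]
opening: 0.0139
```

Request:
step_arm:
  series:
    - [0,0,0,-0.06,0]
    - [0,0,0,0,0]

```text
time: 18.45
tool_pos: [0.4649, 0.3037, 0.0916]
tool_rot: [-3.141, -0.001, -0.106]
contact_force: [-0.8, 0.0, -0.3]
opening: 0.014
```

Request:
step_arm:
  series:
    - [0,0,0,-0.04,0]
    - [0,0,0,0,0]

```text
time: 18.65
tool_pos: [0.4646, 0.3036, 0.0904]
tool_rot: [-3.141, -0.001, -0.107]
contact_force: [0.3, -0.5, -1.3]
opening: 0.0135
```

Request:
step_arm:
  series:
    - [0,0,0,-0.03,0]
    - [0,0,0,0,0]

```text
time: 18.85
tool_pos: [0.4647, 0.3036, 0.0898]
tool_rot: [-3.141, -0.001, -0.107]
contact_force: [-1.1, -0.1, 3.5]
opening: 0.0136
```

Request:
step_arm:
  series:
    - [0,0,0,-0.02,0]
    - [0,0,0,0,0]

```text
time: 19.05
tool_pos: [0.4647, 0.3036, 0.0898]
tool_rot: [-3.141, -0.001, -0.106]
contact_force: [-1.6, -1.7, 8.6]
opening: 0.0136
```

Request:
step_arm:
  series:
    - [0,0,0,0.02,0]
    - [0.35,0,0,0,0]
    - [0.35,0,0,0,0]
    - [0.35,0,0,0,0]
    - [0.35,0,0,0.5,0]
    - [0.35,0,0,1,0]
    - [0.35,0,0,1,0]
    - [0.35,0,0,1,0]
    - [0.35,0,0,1,0]
    - [0.35,0,0,1,0]
    - [0.35,0,0,0,0]

```text
time: 20.15
tool_pos: [0.466, 0.3043, 0.2313]
tool_rot: [-3.138, -0.007, -0.107]
contact_force: [0.7, 1.0, 0.1]
opening: 0.0323
```

Run:
```python
from rel import *
look('w13',(240,90),5,(160,120))
cap('side','s13');crop('s13',230,220,350,350,5,'s13c')
```

```text
20.15 [0.466  0.3043 0.2313] [-3.1375 -0.0068 -0.1065] [0.726  1.0091 0.1059] 0.03225230268322085
```

View pics/w13c.png

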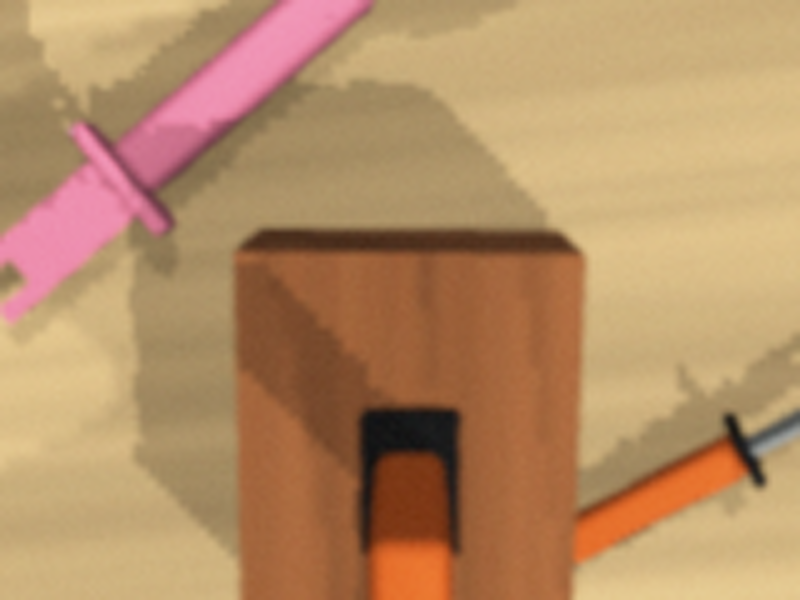

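View pics/s13c.png

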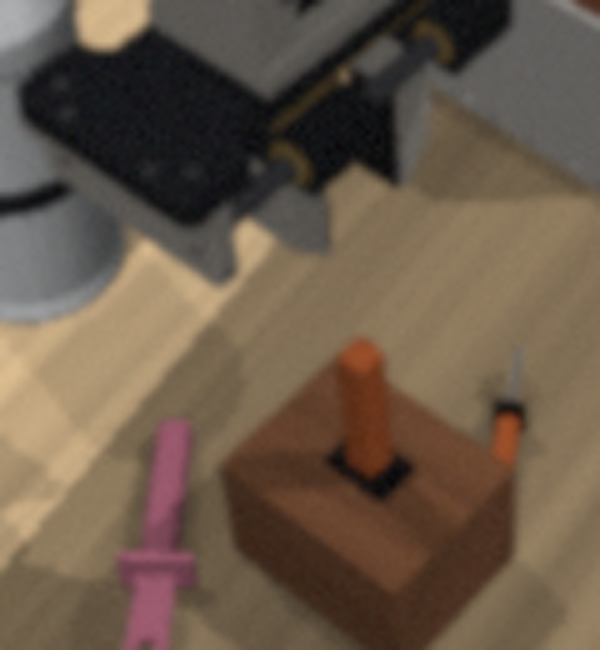

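Request:
step_arm:
  series:
    - [0.4,0.225,-0.96,0,0.3]
    - [0.4,0.225,-0.96,0,0.3]
    - [0.4,0.225,-0.96,0,0.3]
    - [0.4,0.225,-0.96,0,0.3]
    - [0.4,0.225,-0.96,0,0]
    - [0.4,0.225,-0.96,0,0]
    - [0.4,0.225,-0.96,0,0]
    - [0.4,0.225,-0.96,0,0]
    - [0.4,0.225,-0.96,0,0]
    - [0.4,0.225,-0.96,0,0]
    - [0.4,0.225,-0.96,0,0]
    - [0.4,0.225,-0.96,0,0]

```text
time: 21.45
tool_pos: [0.5313, 0.0146, 0.2254]
tool_rot: [-3.141, 0.003, -0.011]
contact_force: [0.6, 0.3, 0.2]
opening: 0.0368
```

Request:
step_arm:
  series:
    - [0.4,0.22,-0.96,0.4,0]
    - [0.4,0,0,0,0]
    - [0.4,0,0,0,0]
    - [0.4,0,0,0,0]

```text
time: 21.85
tool_pos: [0.5368, -0.0076, 0.2358]
tool_rot: [-3.141, 0.002, -0.01]
contact_force: [-0.7, 0.7, 0.5]
opening: 0.0369
```

Run:
```python
from rel import *
look('w14',(200,60),3.3,(240,180))
```

```text
21.85 [ 0.5368 -0.0076  0.2358] [-3.1411  0.002  -0.0101] [-0.6751  0.6604  0.461 ] 0.03693860313698788
```

View pics/w14c.png

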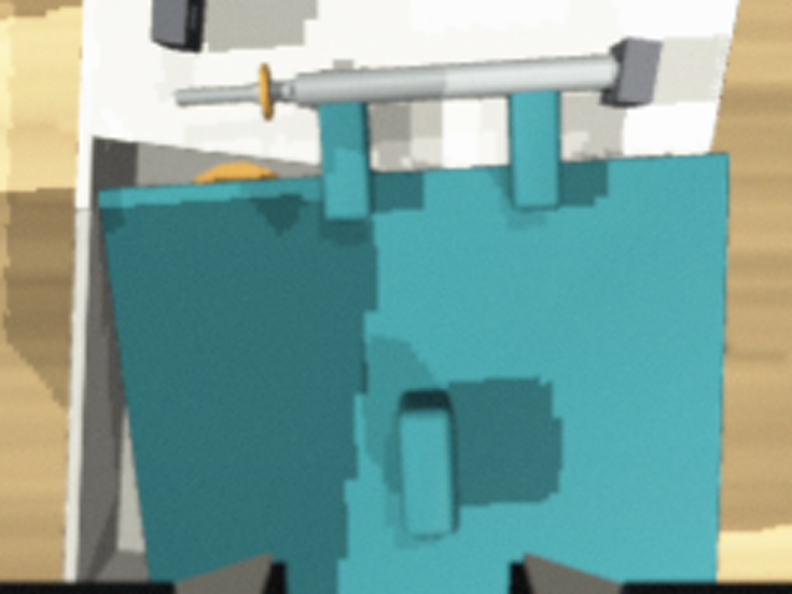

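Run:
```python
from rel import *
d=load('w14');o=(200,60);f=3.3
P=np.array([pt(d,o[0]+(u+.5)/f-.5,o[1]+(v+.5)/f-.5,z) for u,v,z in [(400,409,.1335),(452,406,.1335),(458,531,.1335),(406,537,.1335),(300,91,.119),(612,74,.119),(185,97,.119),(178,30,.127)]])
print(P,P[:4].mean(0)); a=P[4]-P[5];print('bar yaw',np.arctan2(-a[0],a[1]),'len',np.linalg.norm(a)); a=P[0]+P[1]-P[2]-P[3];print('grip yaw',np.arctan2(a[1],a[0]))
```

```text
[[ 0.5506 -0.0085  0.1335]
 [ 0.5512 -0.0211  0.1335]
 [ 0.5188 -0.0228  0.1335]
 [ 0.5173 -0.0097  0.1335]
 [ 0.6252  0.0147  0.119 ]
 [ 0.6284 -0.0595  0.119 ]
 [ 0.6242  0.0422  0.119 ]
 [ 0.6383  0.0413  0.127 ]] [ 0.5345 -0.0155  0.1335]
bar yaw 0.042908834977369366 len 0.07427222225678545
grip yaw 0.0441070135272932
```

Request:
step_arm:
  series:
    - [0.4,-0.08,-0.32,0,0.68]
    - [0.4,0,0,-0.8,0]
    - [0.4,0,0,-1,0]
    - [0.4,0,0,-1,0]
    - [0.4,0,0,-0.8,0]
    - [0.4,0,0,-0.4,0]
    - [0.4,0,0,-0.24,0]
    - [0.4,0,0,0,0]
    - [0.4,0,0,0,0]
  squeeze: 12

```text
time: 22.8
tool_pos: [0.536, -0.0164, 0.1316]
tool_rot: [3.141, -0.001, 0.044]
contact_force: [0.5, -0.7, -0.3]
opening: 0.0367
```

Run:
```python
from rel import *
look('w15',(200,60),3.3,(240,200))
```

```text
22.8 [ 0.536  -0.0164  0.1316] [ 3.1412 -0.0014  0.044 ] [ 0.5254 -0.7186 -0.3081] 0.03666196541782456
```

View pics/w15.png

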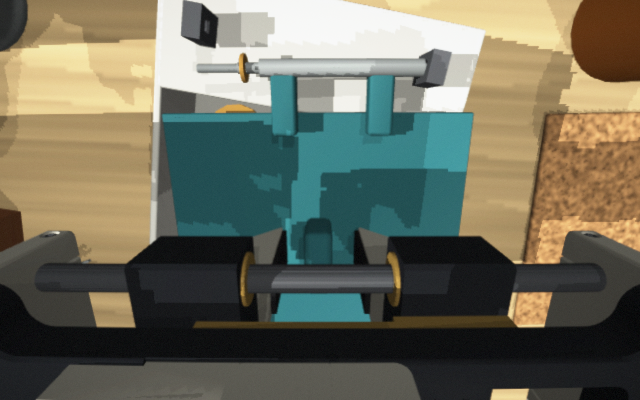

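Request:
step_arm:
  series:
    - [0.4,0,0,-0.07,0]
    - [0.15,0,0,0,0]
    - [0,0,0,0,0]
    - [0,0,0,0,0]
    - [0,0,0,0,0]
  squeeze: 15

```text
time: 23.35
tool_pos: [0.5353, -0.0163, 0.1291]
tool_rot: [-3.141, 0.0, 0.044]
contact_force: [-1.1, 0.4, 0.7]
opening: 0.014
```

Request:
step_arm:
  series:
    - [0,0,0,0,0]

```text
time: 23.45
tool_pos: [0.5353, -0.0163, 0.1291]
tool_rot: [-3.141, 0.0, 0.044]
contact_force: [-0.0, 1.6, 2.4]
opening: 0.0138
```

Request:
step_arm:
  series:
    - [0,0,0,0.012,0]
    - [0,-0.002,0.04,0,0]
    - [0,-0.002,0.04,0,0]
    - [0,-0.002,0.04,0,0]
    - [0,0,0,0,0]

```text
time: 23.95
tool_pos: [0.5352, -0.0134, 0.1292]
tool_rot: [3.142, 0.0, 0.044]
contact_force: [-0.3, -0.7, -1.2]
opening: 0.0139
```

Request:
step_arm:
  series:
    - [0,-0.002,0.04,0,0]
    - [0,-0.002,0.04,0,0]
    - [0,-0.002,0.04,0,0]
    - [0,0,0,0,0]

```text
time: 24.35
tool_pos: [0.5351, -0.0103, 0.1293]
tool_rot: [3.142, 0.0, 0.044]
contact_force: [-0.4, 0.0, -1.4]
opening: 0.0142
```

Request:
step_arm:
  series:
    - [0,-0.002,0.04,0,0]
    - [0,-0.002,0.04,0,0]
    - [0,-0.002,0.04,0,0]
    - [0,-0.002,0.04,0,0]
    - [0,0,0,0,0]

```text
time: 24.85
tool_pos: [0.5349, -0.0063, 0.1293]
tool_rot: [3.142, 0.0, 0.044]
contact_force: [-0.9, -0.1, -1.7]
opening: 0.014
```

Run:
```python
from rel import *
look('w16',(170,20),2.4,(320,220))
```

```text
24.85 [ 0.5349 -0.0063  0.1293] [3.1416 0.0001 0.044 ] [-0.8895 -0.1256 -1.6716] 0.013972042610399164
```

View pics/w16c.png

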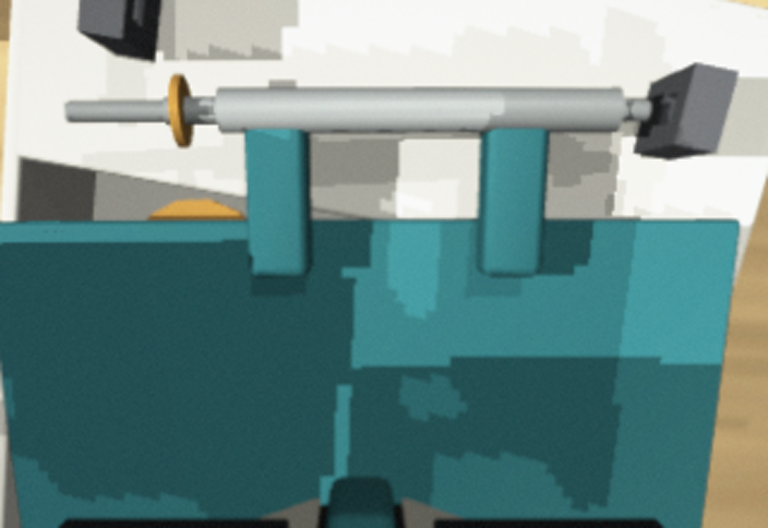

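Request:
step_arm:
  series:
    - [0,-0.002,0.04,0,0]
    - [0,-0.002,0.04,0,0]
    - [0,-0.002,0.04,0,0]
    - [0,-0.002,0.04,0,0]
    - [0,0,0,0,0]

```text
time: 25.4
tool_pos: [0.5347, -0.0023, 0.1293]
tool_rot: [3.142, 0.0, 0.044]
contact_force: [1.0, -0.2, -1.2]
opening: 0.0142
```

Run:
```python
from rel import *
look('w17',(400,30),8,(90,70))
```

```text
25.4 [ 0.5347 -0.0023  0.1293] [3.1415 0.0001 0.044 ] [ 0.9801 -0.2472 -1.2423] 0.014152194446150531
```

View pics/w17c.png

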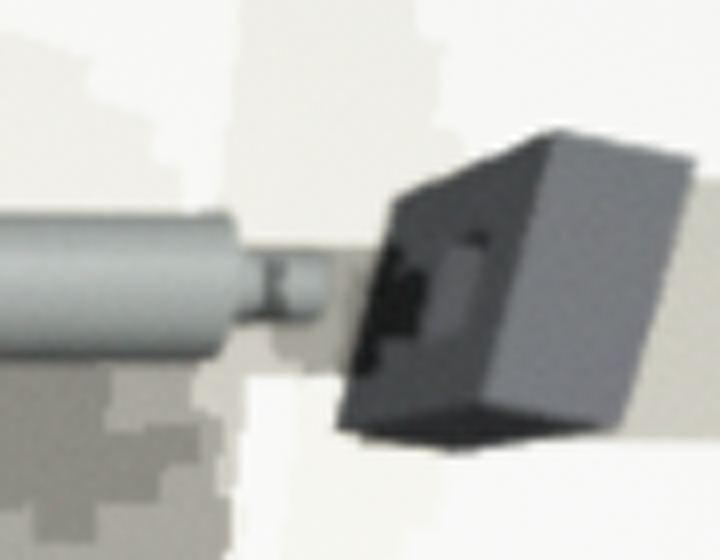

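Plain pin is fully out of its hole. Lifting the lid and carrying it to the mat.

Request:
step_arm:
  series:
    - [0,0,0,0.1,0]
    - [0,0,0,0.2,0]
    - [0,0,0,0.4,0]
    - [0,0,0,0.6,0]
    - [0,0,0,0.8,0]
    - [0,0,0,0.7,0]
    - [0,0,0,0.3,0]
    - [0,0,0,0,0]
  squeeze: 30

```text
time: 26.25
tool_pos: [0.5354, -0.0026, 0.2083]
tool_rot: [3.141, -0.003, 0.044]
contact_force: [-0.5, -0.7, -2.0]
opening: 0.0136
```

Run:
```python
from rel import *
look('w18',(170,20),2.4,(320,220))
cap('side','s18');crop('s18',260,80,480,270,3.4,'s18c')
```

```text
26.25 [ 0.5354 -0.0026  0.2083] [ 3.1409 -0.0029  0.0438] [-0.4503 -0.7046 -1.9651] 0.013569835354359953
```

View pics/s18c.png

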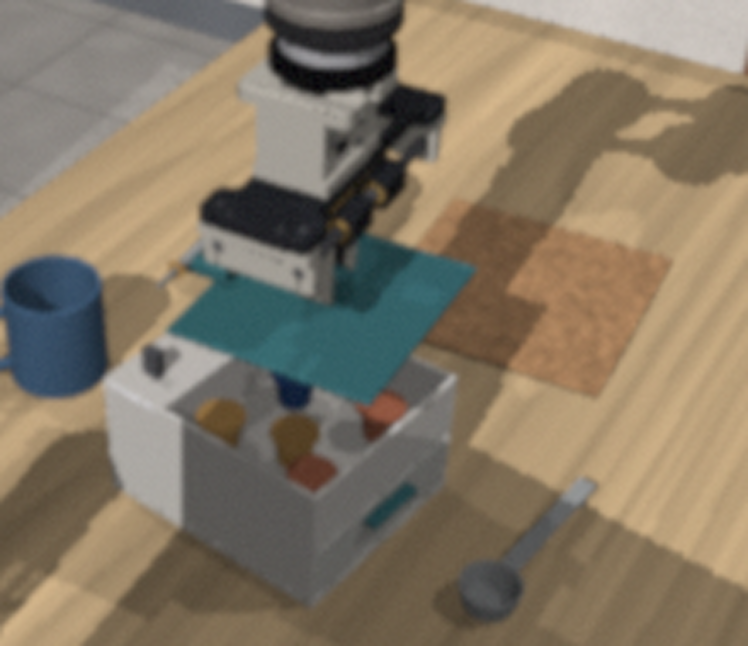

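Request:
step_arm:
  series:
    - [0,-0.055,-0.5,0,0.05]
    - [0,-0.055,-0.8,0,0.05]
    - [0,-0.055,-1,0,0.05]
    - [0,-0.055,-1,0,0.05]
    - [0,-0.055,-1,0,0.05]
    - [0,-0.055,-1,0,0]
    - [0,-0.055,-1,0,0]
    - [0,-0.055,-1,0,0]
    - [0,-0.055,-1,0,0]
    - [0,-0.055,-1,0,0]
    - [0,-0.055,-1,0,0]
    - [0,-0.055,-1,0,0]

```text
time: 27.55
tool_pos: [0.5172, -0.2867, 0.2057]
tool_rot: [-3.141, 0.002, 0.064]
contact_force: [0.3, -1.1, -1.7]
opening: 0.0137
```

Request:
step_arm:
  series:
    - [0,0,-0.8,0,0]
    - [0,0,-0.4,0,0]
    - [0,0,-0.15,0,0]
    - [0,0,0,-0.5,0]
    - [0,0,0,-1,0]
    - [0,0,0,-1,0]
    - [0,0,0,-1,0]
    - [0,0,0,-1,0]
    - [0,0,0,-0.5,0]
    - [0,0,0,0,0]
    - [0,0,0,0,0]

```text
time: 28.65
tool_pos: [0.5187, -0.3185, 0.0823]
tool_rot: [3.141, -0.001, 0.064]
contact_force: [0.6, 0.4, -0.4]
opening: 0.0141
```

Run:
```python
from rel import *
look('w19',(0,0),1,(640,400))
cap('side','s19');crop('s19',330,80,500,230,4.5,'s19c')
cap('top','t19');crop('t19',380,130,540,290,3.7,'t19c')
```

```text
28.65 [ 0.5187 -0.3185  0.0823] [ 3.1411 -0.0005  0.0644] [ 0.6435  0.3952 -0.3795] 0.014066452425977588
```

View pics/w19.png

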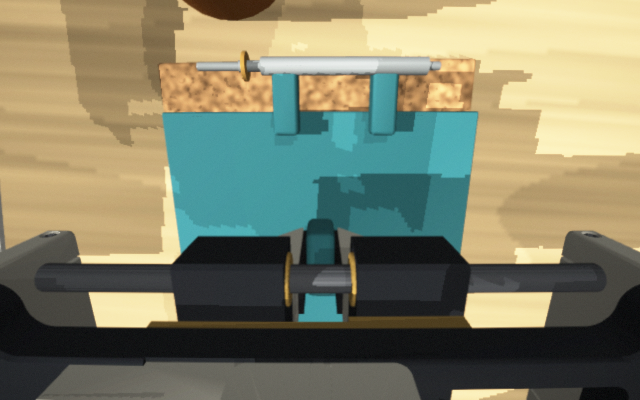

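View pics/s19c.png

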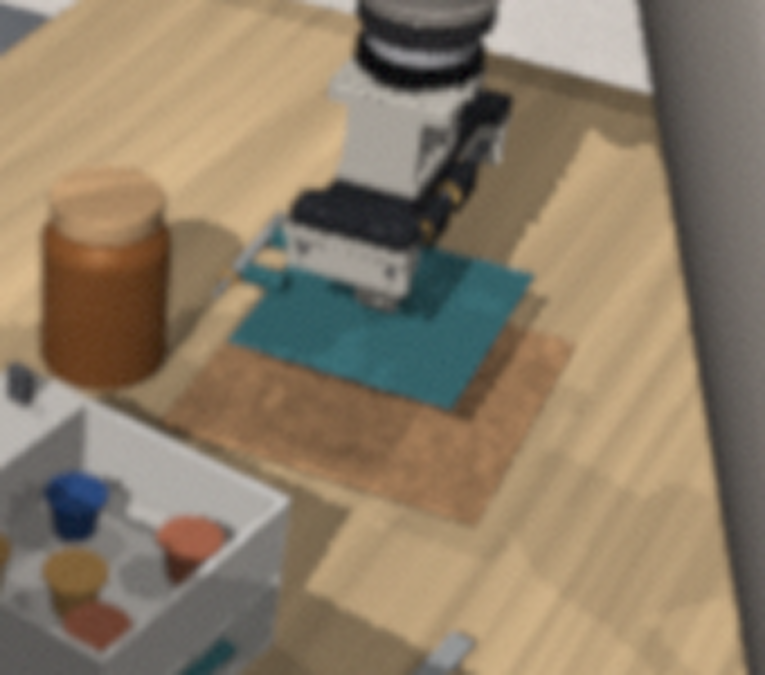

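View pics/t19c.png

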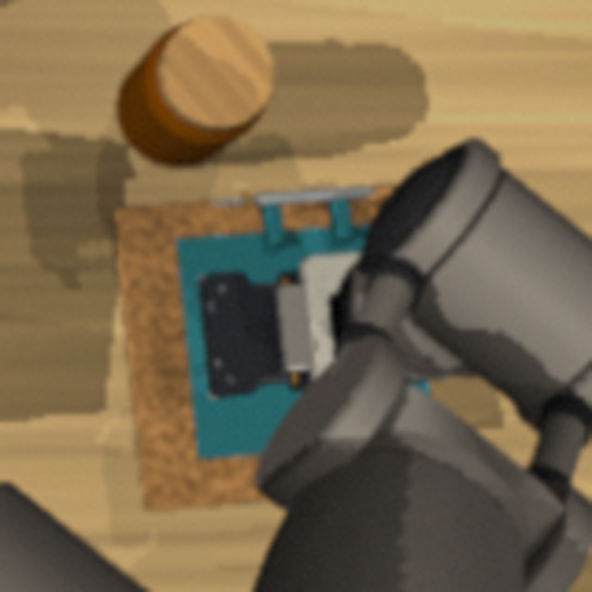

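Run:
```python
from rel import *
rel('w19',[('matL',160,64,.005),('matR',473,59,.005),('lidL',163,112,.062),('lidR',477,112,.062)],(0,0),1,y=.0644)
```

```text
matL [ 0.6127 -0.2069  0.005 ] [101.01 105.38]
matR [ 0.6291 -0.4119  0.005 ] [ 104.14 -100.32]
lidL [ 0.5844 -0.2347  0.062 ] [70.96 79.48]
lidR [ 0.5947 -0.3932  0.062 ] [ 71.04 -79.44]
```

Request:
step_arm:
  series:
    - [0,0,0.06,-0.3,0.1]
    - [0,0,0,-0.6,0]
    - [0,0,0,-0.5,0]
    - [0,0,0,-0.3,0]
    - [0,0,0,-0.14,0]
    - [0,0,0,-0.06,0]
    - [0,0,0,-0.06,0]
    - [0,0,0,0,0]

```text
time: 29.6
tool_pos: [0.5184, -0.3174, 0.033]
tool_rot: [3.141, -0.0, 0.072]
contact_force: [0.5, 0.2, -2.1]
opening: 0.0139
```

Request:
step_arm:
  series:
    - [0,0,0,-0.04,0]
    - [0,0,0,0,0]

```text
time: 29.8
tool_pos: [0.5183, -0.3173, 0.032]
tool_rot: [3.141, -0.0, 0.072]
contact_force: [0.5, 0.2, -0.9]
opening: 0.0138
```

Request:
step_arm:
  series:
    - [0,0,0,-0.03,0]
    - [0,0,0,0,0]

```text
time: 30.0
tool_pos: [0.5182, -0.3172, 0.031]
tool_rot: [3.141, 0.0, 0.072]
contact_force: [0.4, -0.1, -1.6]
opening: 0.0139
```

Request:
step_arm:
  series:
    - [0,0,0,-0.03,0]
    - [0,0,0,0,0]

```text
time: 30.2
tool_pos: [0.5182, -0.3172, 0.0302]
tool_rot: [3.142, 0.0, 0.072]
contact_force: [0.1, -0.8, -2.8]
opening: 0.0136
```

Request:
step_arm:
  series:
    - [0,0,0,-0.03,0]
    - [0,0,0,0,0]

```text
time: 30.4
tool_pos: [0.5182, -0.3172, 0.0294]
tool_rot: [-3.142, 0.0, 0.072]
contact_force: [0.3, 0.5, -1.1]
opening: 0.0135
```

Request:
step_arm:
  series:
    - [0,0,0,-0.02,0]
    - [0,0,0,0,0]

```text
time: 30.6
tool_pos: [0.5182, -0.3173, 0.0291]
tool_rot: [3.141, -0.0, 0.072]
contact_force: [-0.2, -0.2, -0.5]
opening: 0.0138
```

Request:
step_arm:
  series:
    - [0,0,0,-0.02,0]
    - [0,0,0,0,0]

```text
time: 30.8
tool_pos: [0.5183, -0.3173, 0.0291]
tool_rot: [3.141, -0.0, 0.072]
contact_force: [-1.7, 1.3, 4.8]
opening: 0.0139
```

Request:
step_arm:
  series:
    - [0,0,0,-0.02,0]
    - [0,0,0,0,0]

```text
time: 31.0
tool_pos: [0.5183, -0.3173, 0.0291]
tool_rot: [3.141, -0.0, 0.072]
contact_force: [-2.4, 2.5, 9.3]
opening: 0.0138
```

Lid is seated on the mat. Easing off, releasing and retreating.

Request:
step_arm:
  series:
    - [0,0,0,0.03,0]
    - [0.1,0,0,0,0]
    - [0.25,0,0,0,0]
    - [0.4,0,0,0,0]
    - [0.4,0,0,0.2,0]
    - [0.4,0,0,0.5,0]
    - [0.4,0,0,1,0]
    - [0.4,0,0,1,0]
    - [0.4,0,0,1,0]
    - [0.4,0,0,1,0]
    - [0.4,0,0,1,0]
    - [0.4,0,0,1,0]

```text
time: 32.2
tool_pos: [0.5183, -0.3172, 0.1986]
tool_rot: [3.141, -0.001, 0.072]
contact_force: [1.2, -0.6, -0.8]
opening: 0.037
```

Request:
step_arm:
  series:
    - [0.4,-0.5,0.5,0.6,0]
    - [0.4,-0.6,0.9,0.2,0]
    - [0.4,-0.6,0.9,0,0]
    - [0.4,-0.6,0.9,0,0]
    - [0.4,0,0,0,0]
    - [0.4,0,0,0,0]

```text
time: 32.8
tool_pos: [0.4611, -0.2373, 0.2176]
tool_rot: [3.14, -0.002, 0.072]
contact_force: [0.1, 0.0, 0.8]
opening: 0.0369
```

Run:
```python
from rel import *
look('w20',(0,0),1,(640,400))
cap('side','s20')
cap('top','t20');crop('t20',280,90,520,290,3.2,'t20c')
```

```text
32.8 [ 0.4611 -0.2373  0.2176] [ 3.1399 -0.0017  0.0724] [0.137  0.0005 0.7596] 0.03693815548260993
```

View pics/t20c.png

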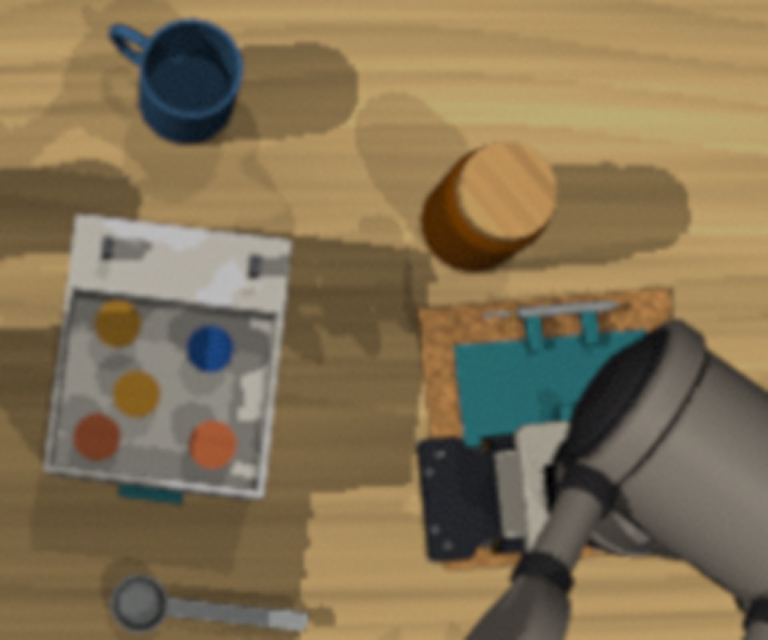

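View pics/s20.png

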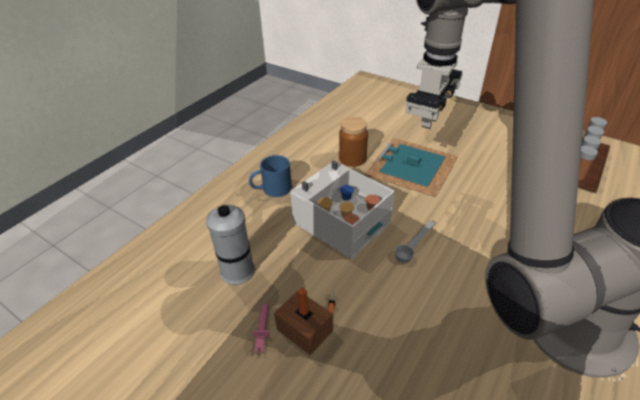

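View pics/w20.png

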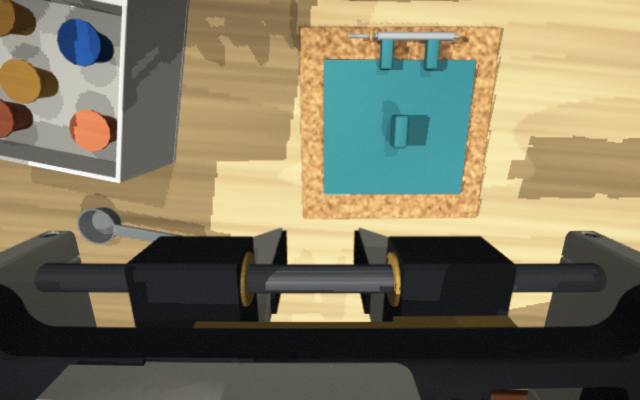

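Run:
```python
from rel import *
d=load('w20')
m=np.mean([pt(d,u,v,.005) for u,v in [(301,27),(502,27),(480,218),(303,218)]],0)
l=np.mean([pt(d,u,v,.009) for u,v in [(323,59),(476,60),(463,194),(324,194)]],0)
print('mat',m,'lid',l,'diff mm',(l-m)*1000)
from cell import hand_in
print(hand_in())
```

```text
mat [ 0.517  -0.3196  0.005 ] lid [ 0.5165 -0.3186  0.009 ] diff mm [-0.5297  0.9412  4.    ]
the job is handed in; nothing more can be done
None
```

The lid is off the organiser and lies right way up and flat on the cork mat, about 1 mm from the mat's centre. I handed the job in at about 33 s of the 67 s allowed.

- **Hinge:** I pressed the brass shoulder in with the fork at about 7 N, with no reading over 7.5 N. Keeping it pressed, I drew that end forward until the pin was about 17 mm ahead of the lug's axis. I then eased the spring back to zero force before lifting the fork.
- **Tool:** It hangs upright in its slot, confirmed in the side and wrist pictures. The guard met the block with a reading of up to 8.6 N.
- **Lid:** I slid it about 14 mm along its own +y until the picture showed the plain pin fully out of its hole, then lifted and carried it. The set-down reading reached about 9 N on the last small step, and I eased off before opening the jaws.
- **Last pictures:** The drawer looks shut, and the jar, cup, grinder and scoop look unmoved by eye. The gripper is well clear of everything.

- **Toppled spare tools:** The pink tool and the small orange one, which were standing on their forks, fell over while the arm was still well above them. I left them lying.
- **Disagreeing measurements:** The two camera estimates of the mat's centre differed by about 2 mm before placing, so I aimed between them. The lid also turned further than I had estimated when I drew it forward, 0.17 rad instead of 0.12. I re-measured it before gripping.

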